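# Set out a colour trial on the drying board

## Task

Set out the colour trial on the drying board: lay the blue tile flat midway between the red and the white master tiles and square with them, and stand the press weight centred on top of it. Stand the red jar straight behind the red tile and the white jar straight behind the white tile (on the side away from the robot, in line with the board's sides), and stand the steel cup straight in front of the blue tile, each upright on the board with about 3 cm clear between it and its tile. Leave the grey tile and the yellow jar where they are.

Things in the scene. Friction and masses are not known exactly. Their poses are not given: they have to be found in the camera images.
- board: plywood drying board lying flat on the bench, fixed: 260 along its x, 290 along its y, 12 thick. Origin: centre of its underside, z up. Its x axis points roughly away from the robot (to within 0.2 rad): +x is 'behind', -x 'in front'; its y runs along the row of tiles. Nothing else is on the board at the start but the two master tiles.
- red_tile: brick-red master tile with a paler round dot, 60 x 60 x 14, fixed flat on the board and square with it, on the board's centre line, 90 from its centre along the board's y, on either side by chance (the white one is on the other). Origin: centre of its underside (on the board's top); its x and y are parallel to the board's.
- white_tile: off-white master tile with a beige round dot, 60 x 60 x 14, fixed on the board at the other end of the row, 180 from the red one centre to centre. Origin: centre of its underside; its x and y are parallel to the board's.
- blue_tile: loose blue sample tile with a light blue diamond, 56 x 56 x 14, about 100 g, starting flat on the bench. Origin: centre of its underside, z up, x and y parallel to its sides.
- weight: loose press weight, 46 high, about 300 g: dark steel disc foot 48 across and 18 high, neck 16 across, brass knob 28 across from 26 to 46 above the underside. Origin: centre of its underside, z up. Starts upright on the bench.
- red_jar: small pigment jar, 48 high: pale round body 46 across and 34 high with a brick-red band, then a brick-red screw cap 48 across and 14 high. Origin: centre of its underside, z up. Starts upright on the bench, off the board. Loose, about 90 g.
- white_jar: small pigment jar, 48 high: pale round body 46 across and 34 high with a white band, then a white screw cap 48 across and 14 high. Origin: centre of its underside, z up. Starts upright on the bench, off the board. Loose, about 90 g.
- cup: loose bare steel dosing cup, open at the top, 48 across at the rim, narrower at the foot, 45 high, wall 3, about 80 g. Origin: centre of its underside, z up. Starts upright on the bench.
- grey_tile: loose grey sample tile with a pale grey diamond, 56 x 56 x 14, flat on the bench; not wanted for this job. Origin: centre of its underside, x and y parallel to its sides.
- yellow_jar: small pigment jar, 48 high: pale round body 46 across and 34 high with a yellow band, then a yellow screw cap 48 across and 14 high. Origin: centre of its underside, z up. Starts upright on the bench, off the board. Loose; not wanted for this job.
Not all that is in view belongs to the job. What is shaped like the red_jar but pink or turquoise is not meant.

How it is judged:
At the end, for the whole second after the job is handed in: On the board, upright, at rest: blue tile midway within 12 mm, square within 0.17 rad; weight on it within 12 mm; each jar behind its tile, centres 68-100 mm apart, 15 mm sideways; cup before the blue tile, centres 66-100 mm apart, 18 mm off the board's centre line; grey tile, yellow jar unmoved (x of blue_tile in the frame of board between -0.012 and 0.012 m and y of blue_tile in the frame of board between -0.012 and 0.012 m and z of blue_tile in the frame of board between 0.009 and 0.015 m and (angle between the x axis of blue_tile and the x axis of board, either way round below 0.17 rad or angle between the x axis of blue_tile and the y axis of board, either way round below 0.17 rad) and horizontal distance between weight and blue_tile below 0.012 m and z of weight in the frame of blue_tile between 0.011 and 0.017 m and x of red_jar in the frame of red_tile between 0.068 and 0.1 m and y of red_jar in the frame of red_tile between -0.015 and 0.015 m and z of red_jar in the frame of board between 0.009 and 0.015 m and x of white_jar in the frame of white_tile between 0.068 and 0.1 m and y of white_jar in the frame of white_tile between -0.015 and 0.015 m and z of white_jar in the frame of board between 0.009 and 0.015 m and horizontal distance between cup and blue_tile between 0.066 and 0.1 m and x of cup in the frame of board below -0.05 m and y of cup in the frame of board between -0.018 and 0.018 m and z of cup in the frame of board between 0.009 and 0.015 m and angle between each of blue_tile, weight, red_jar, white_jar, cup's own z axis and vertical below 0.12 rad and linear speed of each of blue_tile, weight, red_jar, white_jar, cup below 0.01 m/s and angular speed of each of blue_tile, weight, red_jar, white_jar, cup below 0.1 rad/s); the robot touches nothing.
It fails at once if the grey tile or the yellow jar was moved more than 20 mm (distance of any of grey_tile, yellow_jar from where it was at the start of the episode above 0.02 m).
It also fails if it takes over 136 s, if anything falls off the work surface, if the arm or the gripper's body presses on something with over 40 N, if the wrist force passes 120 N, or if a joint passes its speed limit or range.

## Robot

A 6-joint arm with a two-finger parallel gripper is mounted at the origin on the work surface. World frame = base frame: x ahead of the robot, y to its left, z up, the work surface at z = 0. Lengths are in m, angles in rad, forces in N, time in s.
With the tool pointing down it reaches from about 0.3 to 0.875 m from the base axis. Payload 6.4 kg.
Tool frame: the origin (TCP) lies at the very end of the fingers, on their centre line; the grasp point (between the pads) lies 19 mm behind it; z points along the fingers, y is the direction in which the jaws open and shut (so a half turn about z gives the same grasp; the last joint's range is limited). The gripper opens to 88 mm and grips with 3 to 60 N. Pads are 18 mm wide; open, the fingers measure 123 mm over their backs; the gripper's body (75 mm by 187 mm) begins 45 mm behind the grasp point.
Start: joints at [1.041, 0.181, 1.607, -0, 1.354, -0.206], TCP at [0.183, 0.545, 0.239] pointing down, gripper open.
Joint ranges: [-2.99, 2.99], [-0.89, 2.07], [0.3, 2.58], [-1.14, 4.28], [0, 2.63], [-3.12, 3.12]. Speed limits (rad/s): [2.57, 2.57, 3.01, 3.14, 3.14, 3.14].

## Interface

Orientations are given as a unit quaternion [x, y, z, w].
In Python, from plant import env, imaging gives the robot as it stands. The module is installed in compiled form; this text tells all that it offers.
- The arm moves only by the tool servo_tool, never from a script. Its argument "rows" is a list of rows, each an object with "linear": the shift along the tool's x, y, z scaled (see below), a list of three; "angular": the turn, a rotation vector about the tool's x, y, z scaled (see below), a list of three; "hand": the finger opening in mm, from 0 to 88.1. A call has 1 to 20 rows; each row shifts and turns the commanded pose from where the row before left it, along the tool's axes as they then stand; what a row does not reach is not made up. The controller multiplies each number of a shift by 0.05 m and each number of a turn by 5 degrees. A row lasts 1/8 s, in which the tool goes at most 62.5 mm and 10.7 degrees, less where a joint would pass 70% of its speed; a pose out of reach is approached as far as the arm can. A call with a number of a shift or a turn outside -1 to 1 is refused whole. A call with a gripper value outside its range is refused whole. The fingers move at their own pace and stop on an object; the grip force is fixed at half the most. Time passes only in rows, so rows that do not move let the fingers close. It gives the time, the measured TCP pose, the force and the opening at its end, in the units of the state.
- env.read_state(): the state, without advancing time (a new reading comes with each control period).
- imaging.capture(name): name is "scene" or "side" or "wrist"; returns the picture (384x512x3 uint8, red, green, blue); there is no depth.
- imaging.get_calibration(name): a dict with "camera_matrix" (3x3 intrinsics, pixels), "world_to_cam" (4x4, takes a point from world to camera coordinates); the wrist camera has in their place "tool_from_camera" (4x4, takes a point from camera to tool coordinates, whose origin is the TCP and whose axes are the flange's). Camera axes: x right, y up, looking along -z (the intrinsics and any distortion apply to the point x, -y, -z); pixel columns grow to the right and rows downward; lengths in m; the calibration is good to about 2 mm. A picture is of the moment at which its call begins: read the wrist's pose just before it. get_calibration takes no time and is no camera call.
- env.finish_job(): hands the job in, once; it reports no verdict.
The state is a dict: "clock": time; "q": joint angles; "qd": joint speeds; "joint_efforts": joint torques, N m; "position": TCP position; "ee_rot": TCP orientation; "wrist_force": force on the tool from outside, world axes, zero at the start; "wrist_torque": the same for the moment, N m; "gripper_width": opening from 0.0 (shut) to 1.0 (fully open).
Only numpy, scipy, OpenCV 4.12 (cv2) and the standard library are available. Lean on these libraries where they do the work, as an engineer would, in place of code of your own. Each camera call takes 0.05 s, during which the arm holds its last target.

## Working session

There is one attempt and no reset: what is moved stays moved. The work goes in short steps, Python scripts to look and compute and a tool call to move; the robot and the scene stay as the last step left them, time stands still between calls to the robot, and variables do not carry over. Pictures are saved under pics/ and viewed, and the job is handed in when it is done.

Besides the shell and the picture viewer there is one more tool, called after "Request:" by a JSON object that holds its "api" and its "payload". servo_tool: Moves the arm, as the interface text tells. Its arguments: {"type":"object","properties":{"rows":{"type":"array","items":{"type":"object","properties":{"linear":{"type":"array","items":{"type":"number"}},"angular":{"type":"array","items":{"type":"number"}},"hand":{"type":"number"}}}}},"required":["rows"]}

```bash
mkdir -p pics; ls; python3 - <<'E'
from plant import env, imaging
import cv2
print(env.read_state())
for n in ["scene","side","wrist"]:
    im=imaging.capture(n); cv2.imwrite(f"pics/{n}0.png",im[:,:,::-1]); c=imaging.get_calibration(n)
    print(n,{k:(v.round(4).tolist() if hasattr(v,'round') else v) for k,v in c.items()})
E
```

```text
pics
{'clock': 0.0, 'q': array([ 1.04070319e+00,  1.81526063e-01,  1.60797752e+00,  1.25017624e-05,
        1.35380721e+00, -2.06338463e-01]), 'qd': array([-0.00164104,  0.0018069 ,  0.00139016, -0.00113241, -0.00070153,
        0.00087107]), 'joint_efforts': array([-8.35086503e-04, -4.33896446e+01, -3.41836166e+01,  6.99040527e-02,
        3.90091224e-02, -1.46698285e-04]), 'position': array([0.18265331, 0.54466437, 0.2378333 ]), 'ee_rot': array([ 1.61172556e-01,  9.86925868e-01, -7.99293211e-04, -3.14918503e-04]), 'wrist_force': array([ 0.02128146, -0.42714856,  0.17534727]), 'wrist_torque': array([0.02399229, 0.034874  , 0.04817335]), 'gripper_width': 0.9978206571496223}
scene {'camera_matrix': [[394.6257, 0.0, 258.7712], [0.0, 394.6257, 197.0866], [0.0, 0.0, 1.0]], 'world_to_cam': [[-0.4629, 0.8863, -0.013, 0.2766], [-0.6547, -0.332, 0.679, 0.2904], [0.5975, 0.3229, 0.734, -1.398], [0.0, 0.0, 0.0, 1.0]]}
side {'camera_matrix': [[391.2436, 0.0, 254.3715], [0.0, 391.2436, 194.3878], [0.0, 0.0, 1.0]], 'world_to_cam': [[-0.9975, -0.0679, 0.02, 0.4654], [0.0526, -0.5225, 0.851, -0.088], [-0.0474, 0.85, 0.5247, -1.2675], [0.0, 0.0, 0.0, 1.0]]}
wrist {'camera_matrix': [[327.5463, 0.0, 255.9083], [0.0, 327.5463, 191.1786], [0.0, 0.0, 1.0]], 'tool_from_camera': [[0.0002, 0.9653, 0.2611, 0.0656], [1.0, -0.0001, -0.0004, 0.001], [-0.0003, 0.2611, -0.9653, -0.1457], [0.0, 0.0, 0.0, 1.0]]}
```

View pics/scene0.png

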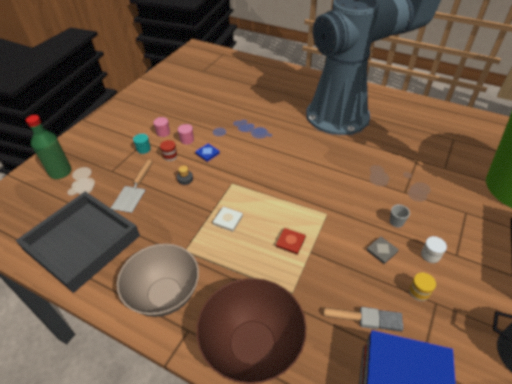

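View pics/side0.png

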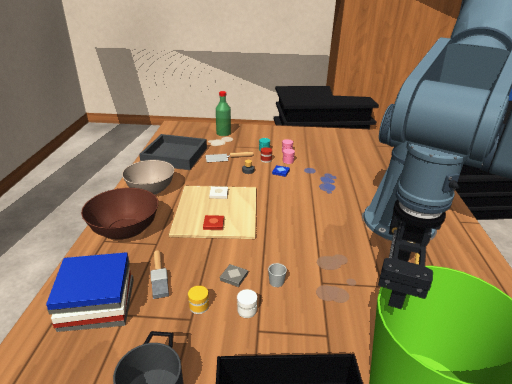

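View pics/wrist0.png

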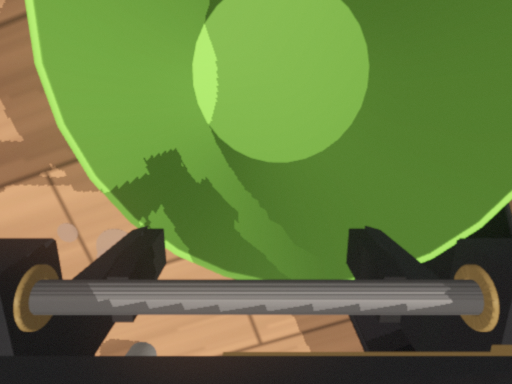

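The scene view shows the blue tile at (207,152), weight (184,175), red jar (168,150), cup (399,215), white jar (433,248), grey tile (382,249) and yellow jar (423,286). The board has the white tile at (228,218) and the red one at (290,240). The side view agrees. The gripper starts beside the green bin.

```bash
cat > h.py <<'E'
import numpy as np, cv2
from scipy.spatial.transform import Rotation as R
from plant import env, imaging
def cam(n,st=None):
    c=imaging.get_calibration(n); K=np.array(c["camera_matrix"])
    if n=="wrist":
        T=np.eye(4); T[:3,:3]=R.from_quat(st["ee_rot"]).as_matrix(); T[:3,3]=st["position"]
        C=T@np.array(c["tool_from_camera"])
    else: C=np.linalg.inv(np.array(c["world_to_cam"]))
    return K,C
def ray(kc,uv):
    K,C=kc; d=np.linalg.inv(K)@np.array([uv[0],uv[1],1.0]); d=np.array([d[0],-d[1],-d[2]])
    d=C[:3,:3]@d; return C[:3,3],d/np.linalg.norm(d)
def plane(kc,uv,z):
    o,d=ray(kc,uv); return o+d*(z-o[2])/d[2]
def proj(kc,p):
    K,C=kc; q=np.linalg.inv(C)@np.append(p,1); x=K@np.array([q[0],-q[1],-q[2]]); return x[:2]/x[2]
def tri(rs):
    A=np.zeros((3,3));b=np.zeros(3)
    for o,d in rs:
        M=np.eye(3)-np.outer(d,d);A+=M;b+=M@o
    p=np.linalg.solve(A,b); return p,[float(np.linalg.norm(np.cross(p-o,d))) for o,d in rs]
def shot(n,name):
    st=env.read_state(); im=imaging.capture(n); cv2.imwrite(f"pics/{name}.png",im[:,:,::-1]); return im,cam(n,st),st
def blobs(im,f,roi=None,amin=15):
    hsv=cv2.cvtColor(im,cv2.COLOR_RGB2HSV).astype(int); m=f(hsv[...,0],hsv[...,1],hsv[...,2]).astype(np.uint8)
    if roi: z=np.zeros_like(m); x0,y0,x1,y1=roi; z[y0:y1,x0:x1]=1; m&=z
    n,l,s,c=cv2.connectedComponentsWithStats(m)
    o=sorted([(int(s[i,4]),c[i],s[i,:4],l==i) for i in range(1,n) if s[i,4]>=amin],key=lambda t:-t[0]); return o
E
python3 - <<'E'
import cv2,numpy as np
a=cv2.imread('pics/scene0.png');b=cv2.imread('pics/side0.png')
def crop(i,x0,y0,x1,y1,k,n): cv2.imwrite('pics/'+n,cv2.resize(i[y0:y1,x0:x1],None,fx=k,fy=k,interpolation=cv2.INTER_NEAREST))
crop(a,120,110,335,290,3.7,'s_a.png');crop(a,355,190,460,310,5,'s_b.png')
crop(b,165,120,335,245,4.7,'d_a.png');crop(b,180,250,300,320,6.6,'d_b.png')
E
```

```text
(no output)
```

View pics/s_a.png

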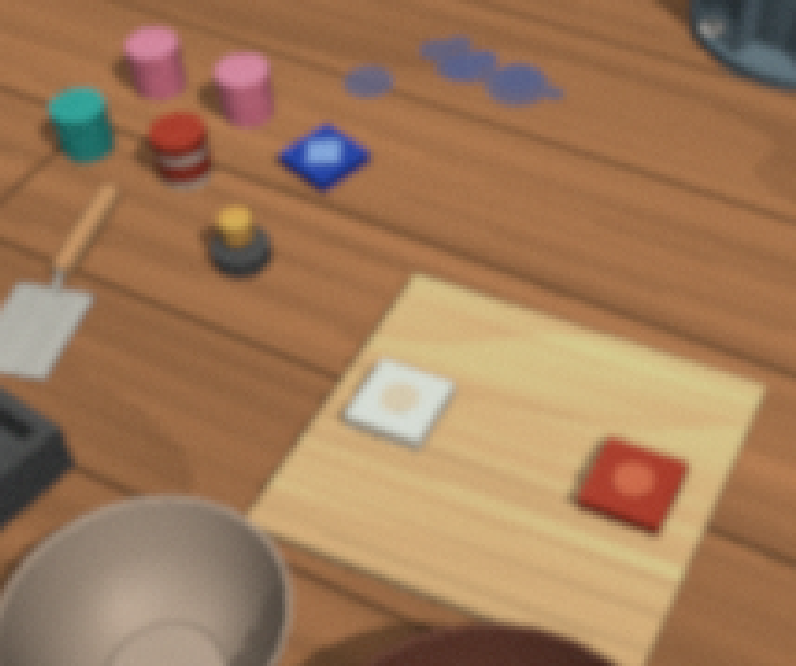

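View pics/d_a.png

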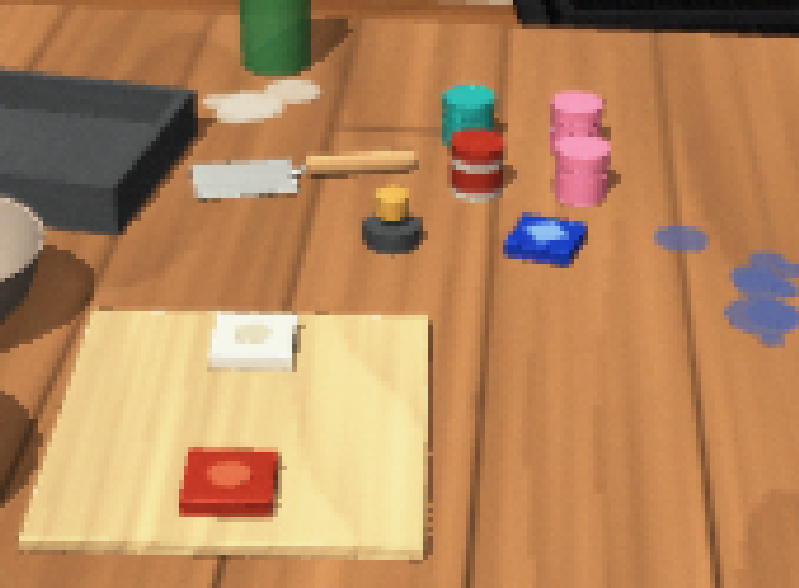

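View pics/d_b.png

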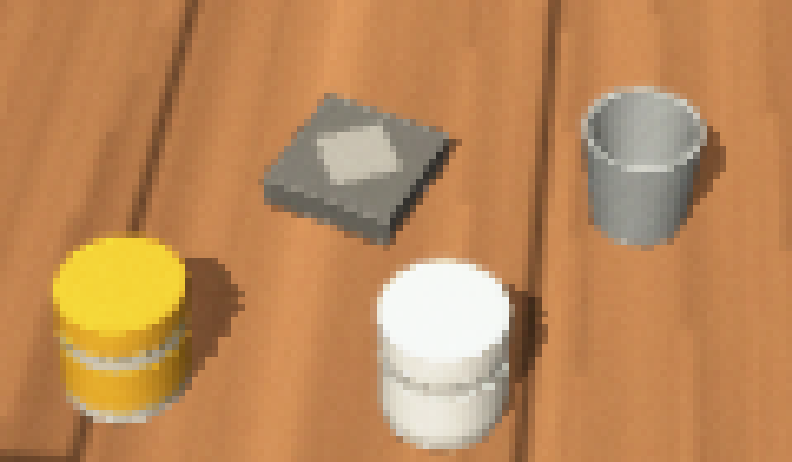

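```bash
python3 - <<'E'
from h import *
I={n:cv2.imread(f'pics/{n}0.png')[:,:,::-1].copy() for n in("scene","side")}
C={n:cam(n) for n in I}
lblue=lambda h,s,v:(h>100)&(h<125)&(s>60)&(s<165)&(v>170)
blue=lambda h,s,v:(h>100)&(h<130)&(s>120)
brass=lambda h,s,v:(h>17)&(h<26)&(s>120)&(v>130)
red=lambda h,s,v:((h<6)|(h>174))&(s>160)&(v>90)
white=lambda h,s,v:(s<40)&(v>195)
yellow=lambda h,s,v:(h>22)&(h<30)&(s>180)&(v>150)
grey=lambda h,s,v:(s<70)&(v>60)
rois={'diamond':(blue,(190,140,225,163),(270,160,292,182)),
'knob':(brass,(172,160,196,180),(242,156,256,170)),
'redjar':(red,(155,135,182,165),(258,144,276,164)),
'redtile':(red,(270,222,312,258),(198,210,232,236)),
'whitetile':(white,(205,200,250,235),(205,182,235,203)),
'whitejar':(white,(418,230,450,266),(234,285,262,320)),
'yellowjar':(yellow,(410,270,440,302),(185,282,212,316)),
'cup':(grey,(386,202,412,232),(262,258,290,292)),
'grey':(grey,(364,234,398,264),(218,262,250,290))}
for k,(f,r1,r2) in rois.items():
    o=[]
    for n,r in(("scene",r1),("side",r2)):
        b=blobs(I[n],f,r,8)
        if not b: print(k,n,'none');break
        o.append(b[0])
    else:
        p,e=tri([ray(C["scene"],o[0][1]),ray(C["side"],o[1][1])])
        print(k,[x[0] for x in o],[x[1].round(1).tolist() for x in o],[x[2].tolist() for x in o],p.round(3),np.round(e,4))
E
```

```text
diamond [172, 113] [[207.3, 152.4], [280.5, 170.6]] [[196, 145, 23, 16], [272, 166, 18, 10]] [ 0.384 -0.297  0.007] [0.0002 0.0002]
knob [62, 31] [[183.1, 169.6], [247.5, 162.4]] [[179, 166, 9, 9], [245, 160, 7, 7]] [ 0.513 -0.294  0.039] [0.0019 0.0019]
redjar [117, 66] [[167.5, 145.9], [265.9, 150.7]] [[161, 141, 14, 11], [261, 148, 11, 7]] [ 0.447 -0.399  0.042] [0.0005 0.0005]
redtile [309, 211] [[290.2, 241.1], [213.2, 222.4]] [[277, 230, 27, 23], [203, 216, 21, 14]] [0.589 0.086 0.018] [0.0002 0.0002]
whitetile [312, 164] [[227.6, 217.3], [218.4, 192.1]] [[214, 207, 28, 21], [210, 187, 18, 11]] [ 0.598 -0.093  0.021] [0.002 0.002]
whitejar [218, 412] [[436.1, 244.2], [245.9, 302.1]] [[427, 237, 19, 16], [237, 290, 20, 28]] [0.456 0.416 0.039] [0.0048 0.0048]
yellowjar [231, 228] [[424.6, 281.9], [197.4, 292.8]] [[415, 274, 20, 17], [188, 286, 20, 15]] [0.575 0.41  0.046] [0.0006 0.0006]
cup [332, 350] [[398.7, 215.0], [276.6, 274.2]] [[390, 205, 20, 22], [268, 263, 19, 24]] [0.388 0.31  0.028] [0.0003 0.0003]
grey [428, 368] [[382.0, 249.4], [233.1, 274.9]] [[368, 237, 30, 26], [220, 265, 28, 22]] [0.502 0.301 0.008] [0.0007 0.0007]
```

Request:
{"api": "servo_tool", "payload": {"rows": [{"linear": [0, 0, -0.5], "angular": [0, 0, 0], "hand": 88}, {"linear": [0, 0, -0.5], "angular": [0, 0, -0.93], "hand": 88}, {"linear": [0, 0, -0.5], "angular": [0, 0, -0.93], "hand": 88}, {"linear": [0, 0, 0], "angular": [0, 0, -0.93], "hand": 88}, {"linear": [0, 0, 0], "angular": [0, 0, -0.93], "hand": 88}, {"linear": [-0.62, -0.46, 0], "angular": [0, 0, 0], "hand": 88}, {"linear": [-0.62, -0.46, 0], "angular": [0, 0, 0], "hand": 88}, {"linear": [-0.62, -0.46, 0], "angular": [0, 0, 0], "hand": 88}, {"linear": [-0.62, -0.46, 0], "angular": [0, 0, 0], "hand": 88}, {"linear": [-0.62, -0.46, 0], "angular": [0, 0, 0], "hand": 88}, {"linear": [-0.62, -0.46, 0], "angular": [0, 0, 0], "hand": 88}, {"linear": [-0.62, -0.46, 0], "angular": [0, 0, 0], "hand": 88}, {"linear": [-0.62, -0.46, 0], "angular": [0, 0, 0], "hand": 88}, {"linear": [0, 0, 0], "angular": [0, 0, 0], "hand": 88}, {"linear": [0, 0, 0], "angular": [0, 0, 0], "hand": 88}]}}

```text
clock: 2.02
position: [0.4306, 0.3615, 0.3134]
ee_rot: [-0.0, 1.0, -0.0, -0.0]
wrist_force: [0.1, -0.1, 0.9]
gripper_width: 1.0
```

```bash
python3 - <<'E'
from h import *
im,c,st=shot("wrist","w1")
print(st['clock'],st['position'].round(4),st['ee_rot'].round(4))
for p in [(.388,.31,.045),(.456,.416,.048),(.502,.301,.014),(.575,.41,.048)]: print(proj(c,np.array(p)).round(0))
E
```

```text
2.025 [0.4306 0.3615 0.3134] [-3.e-04  1.e+00 -0.e+00 -5.e-04]
[214. 122.]
[298. 176.]
[213. 202.]
[291. 260.]
```

View pics/w1.png

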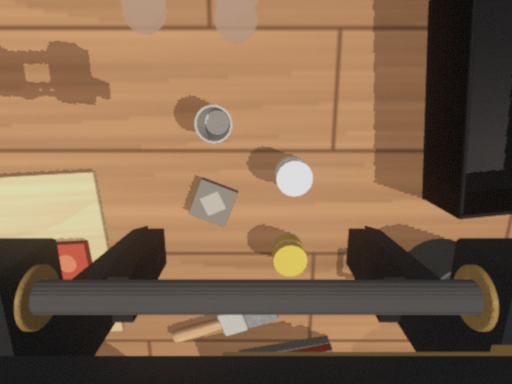

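The wrist view shows the cup at (213,124), white jar cap (294,178), grey tile (213,202) and yellow jar (290,257), all near the predicted pixels. Now the board.

Request:
{"api": "servo_tool", "payload": {"rows": [{"linear": [-0.44, -0.8, 0], "angular": [0, 0, 0], "hand": 88}, {"linear": [-0.44, -0.8, 0], "angular": [0, 0, 0], "hand": 88}, {"linear": [-0.44, -0.8, 0], "angular": [0, 0, 0], "hand": 88}, {"linear": [-0.44, -0.8, 0], "angular": [0, 0, 0], "hand": 88}, {"linear": [-0.44, -0.8, 0], "angular": [0, 0, 0], "hand": 88}, {"linear": [-0.44, -0.8, 0], "angular": [0, 0, 0], "hand": 88}, {"linear": [-0.44, -0.8, 0], "angular": [0, 0, 0], "hand": 88}, {"linear": [-0.44, -0.8, 0], "angular": [0, 0, 0], "hand": 88}, {"linear": [-0.44, -0.8, 0], "angular": [0, 0, 0], "hand": 88}, {"linear": [0, 0, 0], "angular": [0, 0, 0], "hand": 88}, {"linear": [0, 0, 0], "angular": [0, 0, 0], "hand": 88}]}}

```text
clock: 3.45
position: [0.629, 0.0029, 0.3135]
ee_rot: [-0.001, 1.0, 0.0, -0.0]
wrist_force: [-0.1, -0.0, -0.2]
gripper_width: 0.997
```

```bash
python3 - <<'E'
from h import *
im,c,st=shot("wrist","w2")
print(st['clock'],st['position'].round(4),st['ee_rot'].round(4)); np.savez('w2.npz',pos=st['position'],rot=st['ee_rot'])
E
```

```text
3.45 [0.629  0.0029 0.3135] [-9.e-04  1.e+00  3.e-04 -3.e-04]
```

View pics/w2.png

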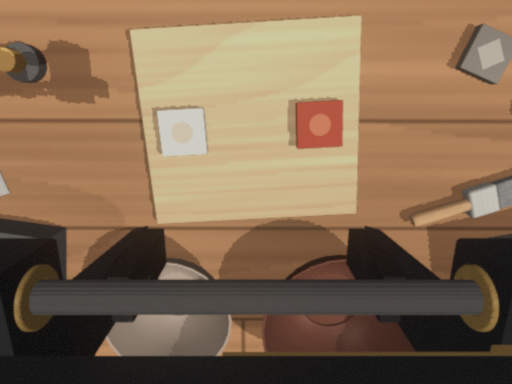

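Request:
{"api": "servo_tool", "payload": {"rows": [{"linear": [0.35, -0.8, 0], "angular": [0, 0, 0], "hand": 88}, {"linear": [0.35, -0.8, 0], "angular": [0, 0, 0], "hand": 88}, {"linear": [0.35, -0.8, 0], "angular": [0, 0, 0], "hand": 88}, {"linear": [0.35, -0.8, 0], "angular": [0, 0, 0], "hand": 88}, {"linear": [0.35, -0.8, 0], "angular": [0, 0, 0], "hand": 88}, {"linear": [0.35, -0.8, 0], "angular": [0, 0, 0], "hand": 88}, {"linear": [0.35, -0.8, 0], "angular": [0, 0, 0], "hand": 88}, {"linear": [0.35, -0.8, 0], "angular": [0, 0, 0], "hand": 88}, {"linear": [0, 0, 0], "angular": [0, 0, 0], "hand": 88}, {"linear": [0, 0, 0], "angular": [0, 0, 0], "hand": 88}]}}

```text
clock: 4.75
position: [0.4901, -0.3171, 0.3139]
ee_rot: [-0.001, 1.0, 0.0, 0.0]
wrist_force: [-0.0, 1.0, 0.3]
gripper_width: 1.001
```

```bash
python3 - <<'E'
from h import *
im,c,st=shot("wrist","w3")
print(st['clock'],st['position'].round(4),st['ee_rot'].round(4)); np.savez('w3.npz',pos=st['position'],rot=st['ee_rot'])
E
```

```text
4.75 [ 0.4901 -0.3171  0.3139] [-1.e-03  1.e+00  2.e-04  2.e-04]
```

View pics/w3.png

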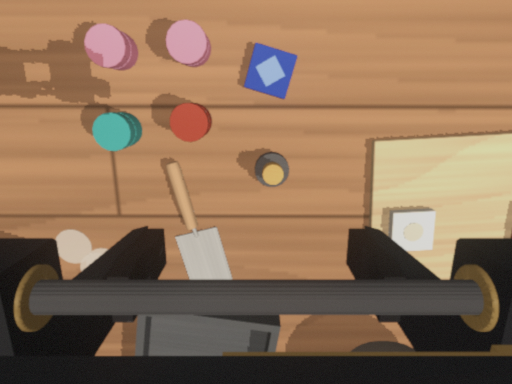

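```bash
cat > m.py <<'E'
from h import *
ld=lambda n:cv2.imread(f'pics/{n}.png')[:,:,::-1].copy()
def wst(n):
    z=np.load(n+'.npz'); return cam("wrist",{"position":z['pos'],"ee_rot":z['rot']})
np.savez('w1.npz',pos=[.4306,.3615,.3134],rot=[-3e-4,1,0,-5e-4])
W={n:wst(n) for n in('w1','w2','w3')}; I={n:ld(n) for n in W}
blue=lambda h,s,v:(h>100)&(h<130)&(s>110)
brass=lambda h,s,v:(h>17)&(h<26)&(s>120)&(v>130)
red=lambda h,s,v:((h<9)|(h>172))&(s>150)&(v>80)
white=lambda h,s,v:(s<50)&(v>185)
greyd=lambda h,s,v:(s<70)&(v>60)
def rect(n,f,roi,z):
    b=blobs(I[n],f,roi)[0]; cs,_=cv2.findContours(b[3].astype(np.uint8),0,2); cn=cv2.convexHull(max(cs,key=cv2.contourArea))
    r=cv2.minAreaRect(cn); q=cv2.boxPoints(r); P=np.array([plane(W[n],u,z)[:2] for u in q])
    e=P[1]-P[0]; return b,P.mean(0),[np.linalg.norm(P[1]-P[0]).round(4),np.linalg.norm(P[2]-P[1]).round(4)],np.degrees(np.arctan2(e[1],e[0]))%90, np.array(r[0])
E
python3 - <<'E'
from m import *
for k,n,f,roi,z in [('red','w2',red,(285,90,355,155),.026),('white','w2',white,(150,100,215,165),.026),('blue','w3',blue,(235,35,305,105),.014),('grey','w1',greyd,(180,170,245,230),.014)]:
    b,p,l,a,c=rect(n,f,roi,z); print(k,b[0],b[1].round(1),c.round(1),b[2],p.round(4),l,a.round(1))
for k,n,f,roi,z in [('redcap','w3',red,(165,98,215,146),.048),('knob','w3',brass,(258,158,290,190),.046),('wcap','w1',white,(270,150,318,202),.048),('cup','w1',greyd,(185,95,240,150),.045)]:
    b=blobs(I[n],f,roi)[0]; cs,_=cv2.findContours(b[3].astype(np.uint8),0,1); (u,r)=cv2.minEnclosingCircle(max(cs,key=cv2.contourArea))
    p=plane(W[n],u,z); q=plane(W[n],(u[0]+r,u[1]),z); print(k,b[0],np.round(u,1),round(r,1),p.round(4),'diam',(2*(q-p)[1]).round(4))
for u in [(133,30),(361,17),(356,213),(158,224)]: print('board',plane(W['w2'],u,.012).round(4))
E
```

```text
red 1654 [318.8 123.7] [319.  123.9] [296 101  46  47] [0.5906 0.0856] [np.float64(0.0577), np.float64(0.0583)] 1.7
white 2077 [181.7 131.9] [181.5 132.1] [157 108  50  49] [ 0.6014 -0.0936] [np.float64(0.0588), np.float64(0.0605)] 5.5
blue 1338 [269.7  70.5] [269.6  70.5] [245  44  51  54] [ 0.3856 -0.299 ] [np.float64(0.0539), np.float64(0.0539)] 71.9
grey 1459 [212.7 202. ] [212.8 202.2] [189 179  48  47] [0.502  0.3009] [np.float64(0.056), np.float64(0.0547)] 68.1
redcap 1261 [190.  120.8] 20.7 [ 0.4467 -0.3976  0.048 ] diam 0.0509
knob 283 [272.5 173.5] 10.1 [ 0.5131 -0.2949  0.046 ] diam 0.0261
wcap 1045 [293.8 177.5] 18.8 [0.4579 0.4108 0.048 ] diam 0.0483
cup 1189 [213.2 123.4] 19.8 [0.3899 0.3091 0.045 ] diam 0.0492
board [ 0.4763 -0.15    0.012 ]
board [0.461  0.1334 0.012 ]
board [0.7167 0.1481 0.012 ]
board [ 0.734  -0.1383  0.012 ]
```

w2 puts the board corners near (133,30), (361,17), (356,213) and (158,224), with the white tile at (182,132) and the red at (319,124). In w3 the blue tile is at (270,71), the red cap at (190,122) and the knob at (273,174). Next is a lower second look at the blue side, to check heights.

Request:
{"api": "servo_tool", "payload": {"rows": [{"linear": [0.2, 0.09, 0.77], "angular": [0, 0, 0], "hand": 88}, {"linear": [0.2, 0.09, 0.77], "angular": [0, 0, 0], "hand": 88}, {"linear": [0.2, 0.09, 0.77], "angular": [0, 0, 0], "hand": 88}, {"linear": [0.2, 0.09, 0.77], "angular": [0, 0, 0], "hand": 76}, {"linear": [0, 0, 0], "angular": [0, 0, 0], "hand": 76}, {"linear": [0, 0, 0], "angular": [0, 0, 0], "hand": 76}]}}

```text
clock: 5.55
position: [0.4511, -0.3007, 0.1615]
ee_rot: [-0.001, 1.0, -0.001, 0.001]
wrist_force: [0.4, -0.0, 0.2]
gripper_width: 0.863
```

```bash
python3 - <<'E'
from h import *
im,c,st=shot("wrist","w4")
print(st['clock'],st['position'].round(4)); np.savez('w4.npz',pos=st['position'],rot=st['ee_rot'])
import m
from m import *
W['w4']=wst('w4');I['w4']=ld('w4')
for p in [(.3856,-.299,.014),(.4467,-.3976,.048),(.5131,-.2949,.046)]: print(proj(W['w4'],np.array(p)).round(0))
b,p,l,a,cc=rect('w4',blue,None,.014); print(b[0],b[1].round(1),cc.round(1),p.round(4),l,a.round(1))
b3,p3,_,_,c3=rect('w3',blue,(235,35,305,105),.014)
print(tri([ray(W['w4'],cc),ray(W['w3'],c3)]))
bs=cam('scene'); sd=cam('side')
E
```

```text
5.55 [ 0.4511 -0.3007  0.1615]
[258. 102.]
[136. 180.]
[262. 254.]
2962 [258.1 100.5] [257.4 100.9] [ 0.3853 -0.2992] [np.float64(0.0541), np.float64(0.0542)] 71.2
(array([ 0.38471054, -0.29902306,  0.00952256]), [0.00020619420846080625, 0.00020619420846062074])
```

View pics/w4.png

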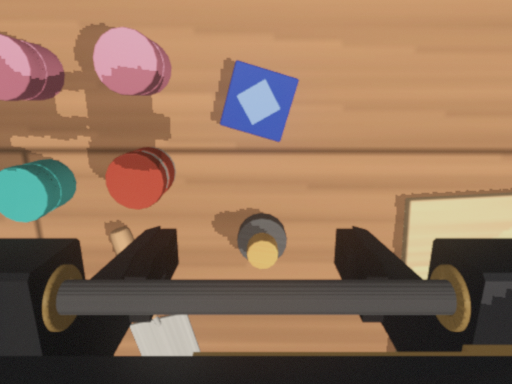

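The blue tile sits at (258,101) in w4, position (0.385,-0.299) and turned 71.5°, matching w3. Grasping it now.

Request:
{"api": "servo_tool", "payload": {"rows": [{"linear": [0.44, 0.01, 0], "angular": [0, 0, 0], "hand": 76}, {"linear": [0.44, 0.01, 0], "angular": [0, 0, 0], "hand": 76}, {"linear": [0.44, 0.01, 0], "angular": [0, 0, 0], "hand": 76}, {"linear": [0, 0, 0.5], "angular": [0, 0, 0.925], "hand": 76}, {"linear": [0, 0, 0.5], "angular": [0, 0, 0.925], "hand": 76}, {"linear": [0, 0, 0.5], "angular": [0, 0, 0.925], "hand": 76}, {"linear": [0, 0, 0.5], "angular": [0, 0, 0.925], "hand": 76}, {"linear": [0, 0, 0.4], "angular": [0, 0, 0], "hand": 76}, {"linear": [0, 0, 0.4], "angular": [0, 0, 0], "hand": 76}, {"linear": [0, 0, 0.2], "angular": [0, 0, 0], "hand": 76}, {"linear": [0, 0, 0.15], "angular": [0, 0, 0], "hand": 76}, {"linear": [0, 0, 0], "angular": [0, 0, 0], "hand": 76}, {"linear": [0, 0, 0], "angular": [0, 0, 0], "hand": 40}, {"linear": [0, 0, 0], "angular": [0, 0, 0], "hand": 40}, {"linear": [0, 0, 0], "angular": [0, 0, 0], "hand": 40}, {"linear": [0, 0, 0], "angular": [0, 0, 0], "hand": 40}, {"linear": [0, 0, 0], "angular": [0, 0, 0], "hand": 40}]}}

```text
clock: 7.72
position: [0.3839, -0.2995, 0.0027]
ee_rot: [0.16, 0.987, -0.0, 0.0]
wrist_force: [-0.1, 0.8, 5.8]
gripper_width: 0.632
```

Request:
{"api": "servo_tool", "payload": {"rows": [{"linear": [0, 0, -0.5], "angular": [0, 0, 0], "hand": 40}, {"linear": [0, 0, -0.5], "angular": [0, 0, -0.92], "hand": 40}, {"linear": [0, 0, -0.5], "angular": [0, 0, -0.92], "hand": 40}, {"linear": [0, 0, -0.5], "angular": [0, 0, -0.92], "hand": 40}, {"linear": [0, 0, 0], "angular": [0, 0, -0.92], "hand": 40}, {"linear": [-0.53, 0.74, 0], "angular": [0, 0, 0], "hand": 40}, {"linear": [-0.53, 0.74, 0], "angular": [0, 0, 0], "hand": 40}, {"linear": [-0.53, 0.74, 0], "angular": [0, 0, 0], "hand": 40}, {"linear": [-0.53, 0.74, 0], "angular": [0, 0, 0], "hand": 40}, {"linear": [-0.53, 0.74, 0], "angular": [0, 0, 0], "hand": 40}, {"linear": [-0.53, 0.74, 0], "angular": [0, 0, 0], "hand": 40}, {"linear": [-0.53, 0.74, 0], "angular": [0, 0, 0], "hand": 40}, {"linear": [-0.53, 0.74, 0], "angular": [0, 0, 0], "hand": 40}, {"linear": [0, 0, 0], "angular": [0, 0, -0.69], "hand": 40}, {"linear": [0, 0, 0.7], "angular": [0, 0, 0], "hand": 40}, {"linear": [0, 0, 0.3], "angular": [0, 0, 0], "hand": 40}, {"linear": [0, 0, 0], "angular": [0, 0, 0], "hand": 40}, {"linear": [0, 0, 0], "angular": [0, 0, 0], "hand": 40}]}}

```text
clock: 9.98
position: [0.5965, -0.0037, 0.053]
ee_rot: [-0.029, 1.0, -0.0, 0.001]
wrist_force: [-0.5, 0.4, -0.4]
gripper_width: 0.635
```

```bash
python3 - <<'E'
from h import *
im,c,st=shot("wrist","w5");im,c2,_=shot("side","d5")
cv2.imwrite('pics/d5c.png',cv2.resize(im[150:290,150:320,::-1],None,fx=4,fy=4))
print(st['clock'],st['position'].round(4),st['ee_rot'].round(4),st['gripper_width']); np.savez('w5.npz',pos=st['position'],rot=st['ee_rot'])
E
```

```text
9.975 [ 0.5965 -0.0037  0.053 ] [-2.950e-02  9.996e-01 -1.000e-04  5.000e-04] 0.6351268887681947
```

View pics/w5.png

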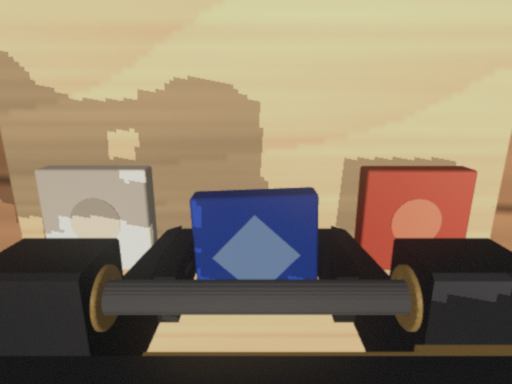

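View pics/d5c.png

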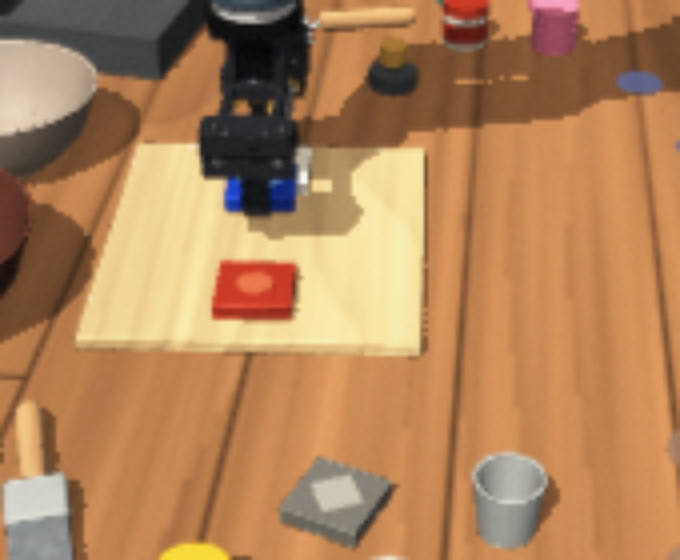

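The blue tile hangs level in the jaws at (255,240), midway between white (97,215) and red (413,215) and square with them. Lowering it.

Request:
{"api": "servo_tool", "payload": {"rows": [{"linear": [0.03, 0, 0.4], "angular": [0, 0, 0], "hand": 40}, {"linear": [0, 0, 0.2], "angular": [0, 0, 0], "hand": 40}, {"linear": [0, 0, 0.1], "angular": [0, 0, 0], "hand": 40}, {"linear": [0, 0, 0.05], "angular": [0, 0, 0], "hand": 40}, {"linear": [0, 0, 0], "angular": [0, 0, 0], "hand": 40}, {"linear": [0, 0, 0], "angular": [0, 0, 0], "hand": 40}]}}

```text
clock: 10.82
position: [0.5947, -0.0035, 0.0149]
ee_rot: [-0.03, 1.0, -0.0, 0.0]
wrist_force: [-0.4, -0.0, -0.8]
gripper_width: 0.634
```

Request:
{"api": "servo_tool", "payload": {"rows": [{"linear": [0, 0, 0], "angular": [0, 0, 0], "hand": 66}, {"linear": [0, 0, 0], "angular": [0, 0, 0], "hand": 66}, {"linear": [0, 0, 0], "angular": [0, 0, 0], "hand": 66}, {"linear": [0, 0, -0.3], "angular": [0, 0, 0], "hand": 66}, {"linear": [0, 0, -0.6], "angular": [0, 0, 0], "hand": 66}, {"linear": [0, 0, -0.9], "angular": [0, 0, 0], "hand": 66}, {"linear": [-0.4, 0, -0.9], "angular": [0, 0, 0], "hand": 66}, {"linear": [-0.4, 0, -0.9], "angular": [0, 0, 0], "hand": 66}, {"linear": [-0.4, 0, 0], "angular": [0, 0, 0], "hand": 66}, {"linear": [0, 0, 0], "angular": [0, 0, 0], "hand": 66}, {"linear": [0, 0, 0], "angular": [0, 0, 0], "hand": 66}]}}

```text
clock: 12.2
position: [0.6532, 0.0002, 0.1942]
ee_rot: [-0.03, 1.0, 0.0, -0.001]
wrist_force: [-0.1, -1.2, -0.8]
gripper_width: 0.747
```

```bash
python3 - <<'E'
from h import *
im,c,st=shot("wrist","w6")
print(st['clock'],st['position'].round(4),st['ee_rot'].round(4)); np.savez('w6.npz',pos=st['position'],rot=st['ee_rot'])
from m import *
W['w6']=wst('w6');I['w6']=ld('w6')
for k,f in(('blue',blue),('red',red),('white',white)):
    b,p,l,a,cc=rect('w6',f,(0,0,512,230),.026); print(k,b[0],cc.round(1),p.round(4),l,a.round(1))
for (u2,u6) in []: pass
for k,f,r in(('red',red,(285,90,355,155)),('white',white,(150,100,215,165))):
    a=rect('w2',f,r,.026)[4];b=rect('w6',f,(0,0,512,230),.026)[4]; print(k,tri([ray(W['w2'],a),ray(W['w6'],b)]))
E
```

```text
12.2 [6.532e-01 2.000e-04 1.942e-01] [-2.970e-02  9.996e-01  2.000e-04 -9.000e-04]
blue 2482 [255.5 110.9] [ 0.5958 -0.0029] [np.float64(0.0536), np.float64(0.054)] 5.8
red 3357 [351.5 111. ] [0.5907 0.0863] [np.float64(0.058), np.float64(0.0609)] 6.2
white 2596 [160. 111.] [ 0.6013 -0.0918] [np.float64(0.0563), np.float64(0.058)] 3.4
red (array([0.58979536, 0.0842819 , 0.03261506]), [0.00014487706758695295, 0.000144877067586793])
white (array([ 0.60178022, -0.09695977,  0.00929152]), [0.0006964352771183742, 0.0006964352771184931])
```

View pics/w6.png

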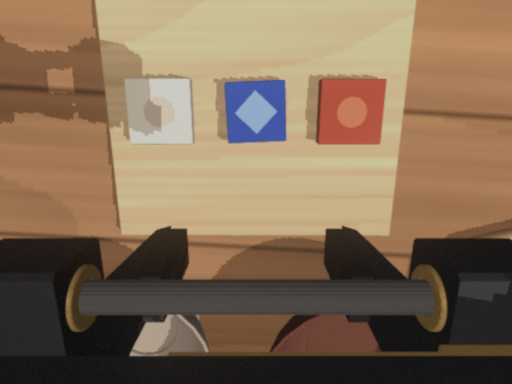

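Blue lies at (256,111) between white (160,111) and red (352,111), within 1 mm of the midpoint. Now refining the weight and red jar by combining w3 and w4.

```bash
python3 - <<'E'
from m import *
W['w4']=wst('w4');I['w4']=ld('w4')
def circ(n,f,roi,z):
    b=blobs(I[n],f,roi)[0]; cs,_=cv2.findContours(b[3].astype(np.uint8),0,1); (u,r)=cv2.minEnclosingCircle(max(cs,key=cv2.contourArea)); 
    q=cv2.fitEllipse(max(cs,key=cv2.contourArea))
    return np.array(u),r,b[1],q
for k,f,r3,r4,z in (('cap',red,(165,98,215,146),(100,145,170,212),.048),('knob',brass,(258,158,290,190),(240,230,285,275),.046)):
    a=circ('w3',f,r3,z);b=circ('w4',f,r4,z)
    print(k,a[0],a[1],a[2],b[0],b[1],b[2],np.round(b[3][0],1),np.round(b[3][1],1),tri([ray(W['w3'],a[2]),ray(W['w4'],b[2])]),plane(W['w3'],a[2],z).round(4),plane(W['w4'],b[3][0],z).round(4))
hi=lambda h,s,v:(s<90)&(v<110)&(v>25)
b=blobs(I['w4'],hi,(235,205,295,270))[0];print(b[0],b[1],b[2])
E
python3 -c "
import cv2;a=cv2.imread('pics/w4.png');cv2.imwrite('pics/w4c.png',cv2.resize(a[130:280,90:300],None,fx=3.8,fy=3.8))"
```

```text
cap [190.         120.80000305] 20.694059371948242 [189.69785884 121.30769231] [139.08651733 175.52828979] 34.17612838745117 [137.20360912 178.07388492] [137.4 178.1] [57.7 64.4] (array([ 0.44773452, -0.40013042,  0.03838403]), [0.00025764502622666687, 0.00025764502622651345]) [ 0.4474 -0.398   0.048 ] [ 0.4454 -0.3965  0.048 ]
knob [272.5 173.5] 10.12432861328125 [271.71731449 173.03180212] [261.71054077 251.76315308] 15.062512397766113 [260.36013986 247.85314685] [261.  248.6] [16.  28.5] (array([ 0.51651111, -0.2956195 ,  0.02703542]), [0.0005358621420066658, 0.0005358621420065781]) [ 0.5126 -0.296   0.046 ] [ 0.5082 -0.2959  0.046 ]
611 [253.08674304 228.99181669] [238 214  46  38]
```

View pics/w4c.png

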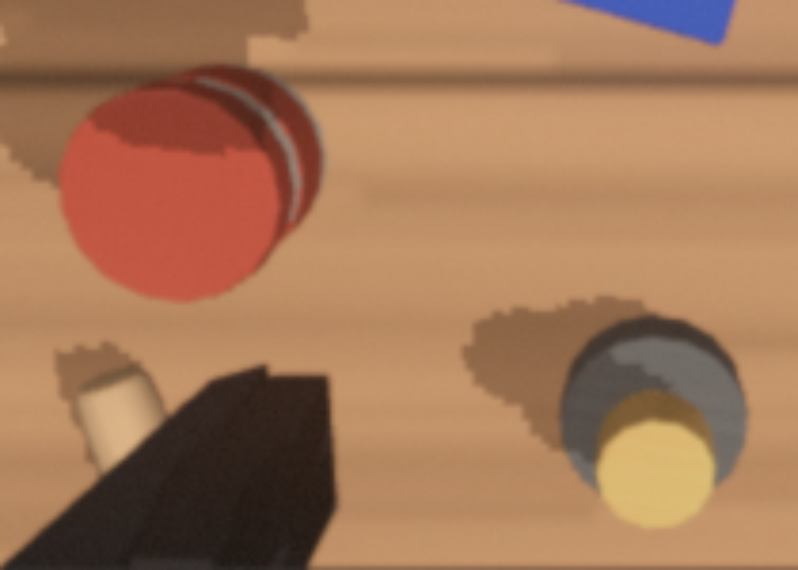

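The knob top at about (262,255) and the red cap top at about (135,180) in w4 match the positions predicted from w3. Now working out the weight move and the bowl clearance.

```bash
cat >> h.py <<'E'
def move(x,y,z,st=None):
    st=st or env.read_state(); M=R.from_quat(st['ee_rot']).as_matrix()
    d=M.T@(np.array([x,y,z])-st['position']); return (d/.05).round(2)
E
python3 - <<'E'
from m import *
for z in(.0,.05,.08,.1): print(z,'brown',plane(W['w2'],(340,262),z).round(3),'grey',plane(W['w2'],(175,264),z).round(3))
print(env.read_state()['clock'],move(.513,-.295,.09),move(.513,-.295,.028))
E
```

```text
0.0 brown [0.801 0.134 0.   ] grey [ 0.804 -0.121  0.   ]
0.05 brown [0.775 0.119 0.05 ] grey [ 0.778 -0.107  0.05 ]
0.08 brown [0.759 0.111 0.08 ] grey [ 0.762 -0.099  0.08 ]
0.1 brown [0.749 0.105 0.1  ] grey [ 0.752 -0.094  0.1  ]
12.25 [ 3.14 -5.73  2.08] [ 3.14 -5.73  3.32]
```

Request:
{"api": "servo_tool", "payload": {"rows": [{"linear": [0.39, -0.72, 0], "angular": [0, 0, 0], "hand": 52}, {"linear": [0.39, -0.72, 0], "angular": [0, 0, 0], "hand": 52}, {"linear": [0.39, -0.72, 0], "angular": [0, 0, 0], "hand": 52}, {"linear": [0.39, -0.72, 0], "angular": [0, 0, 0], "hand": 52}, {"linear": [0.39, -0.72, 0], "angular": [0, 0, 0], "hand": 52}, {"linear": [0.39, -0.71, 0], "angular": [0, 0, 0], "hand": 52}, {"linear": [0.4, -0.71, 0], "angular": [0, 0, 0], "hand": 52}, {"linear": [0.4, -0.71, 0], "angular": [0, 0, 0], "hand": 52}, {"linear": [0, 0, 0.8], "angular": [0, 0, 0], "hand": 52}, {"linear": [0, 0, 0.8], "angular": [0, 0, 0], "hand": 52}, {"linear": [0, 0, 0.48], "angular": [0, 0, 0], "hand": 52}, {"linear": [0, 0, 0], "angular": [0, 0, 0], "hand": 52}, {"linear": [0, 0, 0], "angular": [0, 0, 0], "hand": 52}]}}

```text
clock: 13.88
position: [0.5148, -0.2954, 0.0917]
ee_rot: [-0.03, 1.0, -0.0, 0.0]
wrist_force: [0.3, 0.3, -0.2]
gripper_width: 0.592
```

```bash
python3 - <<'E'
from h import *
im,c,st=shot("wrist","w7")
print(st['clock'],st['position'].round(4),st['ee_rot'].round(4),move(.513,-.295,.028,st))
E
```

```text
13.875 [ 0.5148 -0.2954  0.0917] [-2.970e-02  9.996e-01 -3.000e-04  3.000e-04] [0.04 0.01 1.27]
```

View pics/w7.png

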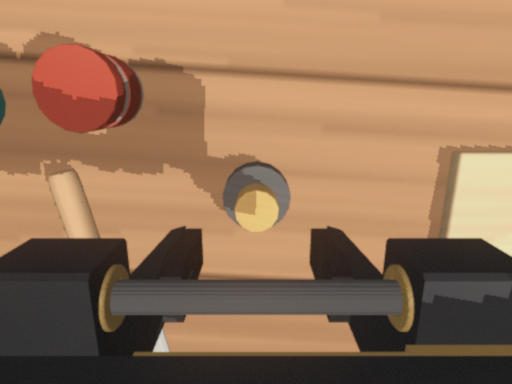

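```bash
python3 - <<'E'
from h import *
c=cam("wrist",env.read_state()); print(proj(c,np.array([.513,-.295,.046])),plane(c,(257,211.5),.046).round(4), plane(c,(86,88),.048).round(4))
E
```

```text
[256.61812114 208.75988361] [ 0.5148 -0.2947  0.046 ] [ 0.4478 -0.3935  0.048 ]
```

Knob top at (257,212) puts it at x 0.5148, directly under the tool. Descending.

Request:
{"api": "servo_tool", "payload": {"rows": [{"linear": [0, 0, 0.7], "angular": [0, 0, 0], "hand": 52}, {"linear": [0, 0, 0.35], "angular": [0, 0, 0], "hand": 52}, {"linear": [0, 0, 0.15], "angular": [0, 0, 0], "hand": 52}, {"linear": [0, 0, 0.07], "angular": [0, 0, 0], "hand": 52}, {"linear": [0, 0, 0], "angular": [0, 0, 0], "hand": 52}, {"linear": [0, 0, 0], "angular": [0, 0, 0], "hand": 15}, {"linear": [0, 0, 0], "angular": [0, 0, 0], "hand": 15}, {"linear": [0, 0, 0], "angular": [0, 0, 0], "hand": 15}, {"linear": [0, 0, 0], "angular": [0, 0, 0], "hand": 15}, {"linear": [0, 0, 0], "angular": [0, 0, 0], "hand": 15}, {"linear": [0, 0, 0], "angular": [0, 0, 0], "hand": 15}]}}

```text
clock: 15.3
position: [0.5148, -0.2953, 0.0276]
ee_rot: [-0.03, 1.0, -0.0, 0.0]
wrist_force: [-1.0, 0.8, 4.3]
gripper_width: 0.312
```

```bash
python3 - <<'E'
from h import *
st=env.read_state();print(st['clock'],st['position'].round(4),st['wrist_force'].round(1),move(.5958,-.0029,.11,st), move(.5958,-.0029,.0535,st))
E
```

```text
15.3 [ 0.5148 -0.2953  0.0276] [-1.   0.8  4.3] [-1.97  5.74 -1.65] [-1.96  5.74 -0.52]
```

Request:
{"api": "servo_tool", "payload": {"rows": [{"linear": [0, 0, -0.55], "angular": [0, 0, 0], "hand": 15}, {"linear": [0, 0, -0.55], "angular": [0, 0, 0], "hand": 15}, {"linear": [0, 0, -0.55], "angular": [0, 0, 0], "hand": 15}, {"linear": [-0.25, 0.72, 0], "angular": [0, 0, 0], "hand": 15}, {"linear": [-0.25, 0.72, 0], "angular": [0, 0, 0], "hand": 15}, {"linear": [-0.25, 0.72, 0], "angular": [0, 0, 0], "hand": 15}, {"linear": [-0.25, 0.72, 0], "angular": [0, 0, 0], "hand": 15}, {"linear": [-0.25, 0.72, 0], "angular": [0, 0, 0], "hand": 15}, {"linear": [-0.25, 0.72, 0], "angular": [0, 0, 0], "hand": 15}, {"linear": [-0.25, 0.71, 0], "angular": [0, 0, 0], "hand": 15}, {"linear": [-0.22, 0.71, 0], "angular": [0, 0, 0], "hand": 15}, {"linear": [0, 0, 0.5], "angular": [0, 0, 0], "hand": 15}, {"linear": [0, 0, 0.3], "angular": [0, 0, 0], "hand": 15}, {"linear": [0, 0, 0], "angular": [0, 0, 0], "hand": 15}, {"linear": [0, 0, 0], "angular": [0, 0, 0], "hand": 15}]}}

```text
clock: 17.18
position: [0.5961, -0.0035, 0.07]
ee_rot: [-0.029, 1.0, -0.0, 0.0]
wrist_force: [0.4, -0.4, -2.3]
gripper_width: 0.308
```

```bash
python3 - <<'E'
from h import *
im,c,st=shot("wrist","w8")
print(st['clock'],st['position'].round(4),st['wrist_force'].round(1),st['gripper_width'],move(.5958,-.0029,.0535,st))
E
```

```text
17.175 [ 0.5961 -0.0035  0.07  ] [ 0.4 -0.4 -2.3] 0.3077533265829323 [0.   0.01 0.33]
```

View pics/w8.png

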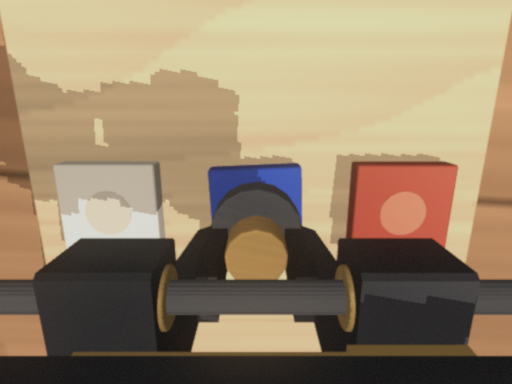

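Weight hangs upright at (256,245), centred over the blue tile. Lowering and releasing.

Request:
{"api": "servo_tool", "payload": {"rows": [{"linear": [0, 0, 0.2], "angular": [0, 0, 0], "hand": 15}, {"linear": [0, 0, 0.08], "angular": [0, 0, 0], "hand": 15}, {"linear": [0, 0, 0.04], "angular": [0, 0, 0], "hand": 15}, {"linear": [0, 0, 0.01], "angular": [0, 0, 0], "hand": 15}, {"linear": [0, 0, 0], "angular": [0, 0, 0], "hand": 15}, {"linear": [0, 0, 0], "angular": [0, 0, 0], "hand": 40}, {"linear": [0, 0, 0], "angular": [0, 0, 0], "hand": 50}, {"linear": [0, 0, 0], "angular": [0, 0, 0], "hand": 60}, {"linear": [0, 0, -0.4], "angular": [0, 0, 0], "hand": 66}, {"linear": [0, 0, -0.8], "angular": [0, 0, 0], "hand": 66}, {"linear": [0, 0, -0.9], "angular": [0, 0, 0], "hand": 66}, {"linear": [-0.6, 0, -0.6], "angular": [0, 0, 0], "hand": 66}, {"linear": [-0.6, 0, 0], "angular": [0, 0, 0], "hand": 66}, {"linear": [0, 0, 0], "angular": [0, 0, 0], "hand": 66}, {"linear": [0, 0, 0], "angular": [0, 0, 0], "hand": 66}]}}

```text
clock: 19.1
position: [0.6549, 0.0008, 0.1882]
ee_rot: [-0.03, 1.0, 0.0, -0.001]
wrist_force: [0.2, 0.5, 0.3]
gripper_width: 0.749
```

```bash
python3 - <<'E'
from h import *
im,c,st=shot("wrist","w9")
print(st['clock'],st['position'].round(4)); np.savez('w9.npz',pos=st['position'],rot=st['ee_rot'])
from m import *
b=blobs(im,brass,(200,60,320,200))[:3]
for x in b: print(x[0],x[1],x[2])
b,p,l,a,cc=(W.update(w9=c),I.update(w9=im),rect('w9',blue,(0,0,512,230),.026))[2]; print('blue',b[0],cc.round(1),p.round(4),l,a.round(1))
print(move(.4465,-.398,.1,st))
print('pred knob',proj(c,np.array([.5958,-.0029,.072])))
E
```

```text
19.1 [0.6549 0.0008 0.1882]
892 [255.05269058 109.43497758] [239  92  34  36]
blue 1041 [255.4 108.9] [ 0.5958 -0.0027] [np.float64(0.0531), np.float64(0.054)] 5.7
[ 4.63 -7.71  1.77]
pred knob [255.03430486 110.84830692]
```

View pics/w9.png

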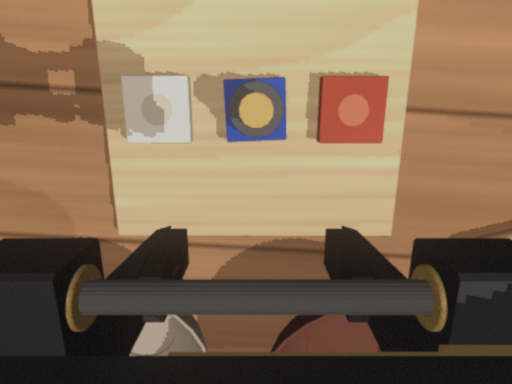

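The weight stands on the blue tile: knob at (255,109) against (255,111) predicted for dead centre. Next the red jar.

Request:
{"api": "servo_tool", "payload": {"rows": [{"linear": [0.46, -0.77, 0], "angular": [0, 0, 0], "hand": 66}, {"linear": [0.46, -0.77, 0], "angular": [0, 0, 0], "hand": 66}, {"linear": [0.46, -0.77, 0], "angular": [0, 0, 0], "hand": 66}, {"linear": [0.46, -0.77, 0], "angular": [0, 0, 0], "hand": 66}, {"linear": [0.46, -0.77, 0], "angular": [0, 0, 0], "hand": 66}, {"linear": [0.46, -0.77, 0], "angular": [0, 0, 0], "hand": 66}, {"linear": [0.46, -0.77, 0], "angular": [0, 0, 0], "hand": 66}, {"linear": [0.46, -0.77, 0], "angular": [0, 0, 0], "hand": 66}, {"linear": [0.46, -0.77, 0], "angular": [0, 0, 0], "hand": 66}, {"linear": [0.46, -0.77, 0], "angular": [0, 0, 0], "hand": 66}, {"linear": [0, 0, 0.8], "angular": [0, 0, 0], "hand": 66}, {"linear": [0, 0, 0.8], "angular": [0, 0, 0], "hand": 66}, {"linear": [0, 0, 0], "angular": [0, 0, 0], "hand": 66}, {"linear": [0, 0, 0], "angular": [0, 0, 0], "hand": 66}]}}

```text
clock: 20.9
position: [0.4493, -0.3976, 0.1097]
ee_rot: [-0.03, 1.0, -0.001, 0.0]
wrist_force: [0.9, -0.4, 0.3]
gripper_width: 0.751
```

```bash
python3 - <<'E'
from h import *
im,c,st=shot("wrist","w10")
print(st['clock'],st['position'].round(4),move(.447,-.397,.022,st),proj(c,np.array([.447,-.397,.048])))
E
```

```text
20.9 [ 0.4493 -0.3976  0.1097] [0.05 0.02 1.75] [256.31270403 201.32569845]
```

View pics/w10.png

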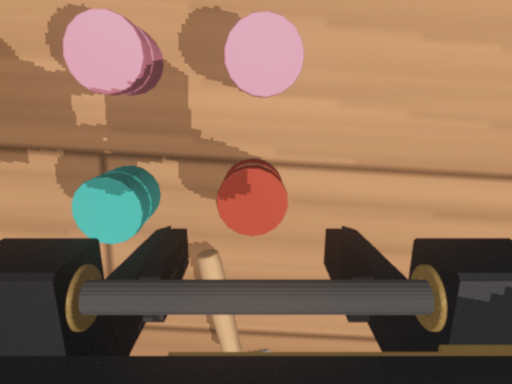

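Red cap at (252,199), about 3 mm left of where I predicted. Correcting and grasping; the turquoise jar at (115,203) stays clear.

Request:
{"api": "servo_tool", "payload": {"rows": [{"linear": [0.07, -0.04, 0.7], "angular": [0, 0, 0], "hand": 66}, {"linear": [0, 0, 0.6], "angular": [0, 0, 0], "hand": 66}, {"linear": [0, 0, 0.3], "angular": [0, 0, 0], "hand": 66}, {"linear": [0, 0, 0.15], "angular": [0, 0, 0], "hand": 66}, {"linear": [0, 0, 0], "angular": [0, 0, 0], "hand": 66}, {"linear": [0, 0, 0], "angular": [0, 0, 0], "hand": 35}, {"linear": [0, 0, 0], "angular": [0, 0, 0], "hand": 35}, {"linear": [0, 0, 0], "angular": [0, 0, 0], "hand": 35}, {"linear": [0, 0, 0], "angular": [0, 0, 0], "hand": 35}, {"linear": [0, 0, 0], "angular": [0, 0, 0], "hand": 35}]}}

```text
clock: 22.2
position: [0.4461, -0.4, 0.0216]
ee_rot: [-0.03, 1.0, -0.001, 0.0]
wrist_force: [0.1, 1.5, 4.8]
gripper_width: 0.531
```

```bash
python3 - <<'E'
from h import *
st=env.read_state();print(st['clock'],st['position'].round(4),st['wrist_force'].round(1),move(.6744,.091,.16,st))
E
```

```text
22.2 [ 0.4461 -0.4     0.0216] [0.1 1.5 4.8] [-5.14  9.53 -2.78]
```

Request:
{"api": "servo_tool", "payload": {"rows": [{"linear": [0, 0, -0.6], "angular": [0, 0, 0], "hand": 35}, {"linear": [0, 0, -0.7], "angular": [0, 0, 0], "hand": 35}, {"linear": [0, 0, -0.8], "angular": [0, 0, 0], "hand": 35}, {"linear": [0, 0, -0.68], "angular": [0, 0, 0], "hand": 35}, {"linear": [-0.43, 0.8, 0], "angular": [0, 0, 0], "hand": 35}, {"linear": [-0.43, 0.8, 0], "angular": [0, 0, 0], "hand": 35}, {"linear": [-0.43, 0.8, 0], "angular": [0, 0, 0], "hand": 35}, {"linear": [-0.43, 0.8, 0], "angular": [0, 0, 0], "hand": 35}, {"linear": [-0.43, 0.8, 0], "angular": [0, 0, 0], "hand": 35}, {"linear": [-0.43, 0.8, 0], "angular": [0, 0, 0], "hand": 35}, {"linear": [-0.43, 0.79, 0], "angular": [0, 0, 0], "hand": 35}, {"linear": [-0.43, 0.79, 0], "angular": [0, 0, 0], "hand": 35}, {"linear": [-0.43, 0.79, 0], "angular": [0, 0, 0], "hand": 35}, {"linear": [-0.43, 0.79, 0], "angular": [0, 0, 0], "hand": 35}, {"linear": [-0.43, 0.79, 0], "angular": [0, 0, 0], "hand": 35}, {"linear": [-0.41, 0.79, 0], "angular": [0, 0, 0], "hand": 35}, {"linear": [0, 0, 0.8], "angular": [0, 0, 0], "hand": 35}, {"linear": [0, 0, 0.8], "angular": [0, 0, 0], "hand": 35}, {"linear": [0, 0, 0], "angular": [0, 0, 0], "hand": 35}, {"linear": [0, 0, 0], "angular": [0, 0, 0], "hand": 35}]}}

```text
clock: 24.7
position: [0.6746, 0.0918, 0.0809]
ee_rot: [-0.03, 1.0, -0.0, 0.001]
wrist_force: [0.1, 0.7, -0.1]
gripper_width: 0.526
```

```bash
python3 - <<'E'
from h import *
im,c,st=shot("wrist","w11");s,_,_=shot("side","d11");
cv2.imwrite('pics/d11c.png',cv2.resize(s[130:290,120:320,::-1],None,fx=3.5,fy=3.5))
print(st['clock'],st['position'].round(4),st['wrist_force'].round(1),st['gripper_width'],move(.6744,.091,.034,st))
E
```

```text
24.7 [0.6746 0.0918 0.0809] [ 0.1  0.7 -0.1] 0.5260834405682493 [ 0.01 -0.01  0.94]
```

View pics/w11.png

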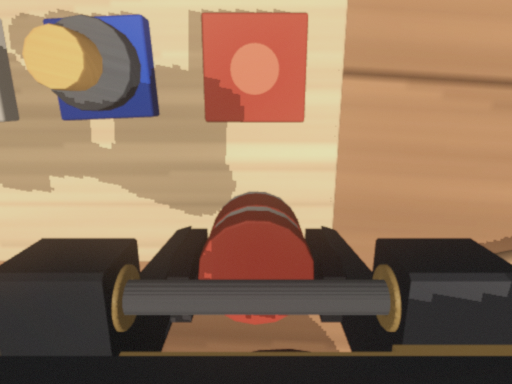

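View pics/d11c.png

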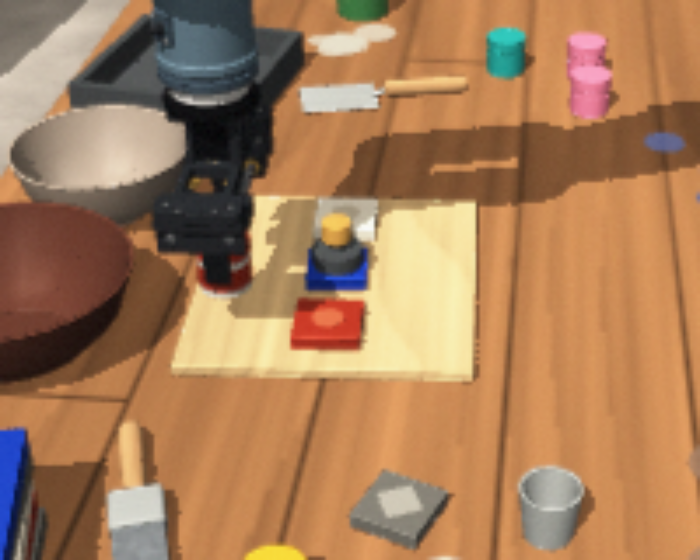

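The held red jar (257,260) is in line with the red tile (255,68). The bowls are clear. Placing it.

Request:
{"api": "servo_tool", "payload": {"rows": [{"linear": [0, 0, 0.5], "angular": [0, 0, 0], "hand": 35}, {"linear": [0, 0, 0.25], "angular": [0, 0, 0], "hand": 35}, {"linear": [0, 0, 0.12], "angular": [0, 0, 0], "hand": 35}, {"linear": [0, 0, 0.05], "angular": [0, 0, 0], "hand": 35}, {"linear": [0, 0, 0.02], "angular": [0, 0, 0], "hand": 35}, {"linear": [0, 0, 0], "angular": [0, 0, 0], "hand": 35}, {"linear": [0, 0, 0], "angular": [0, 0, 0], "hand": 60}, {"linear": [0, 0, 0], "angular": [0, 0, 0], "hand": 66}, {"linear": [0, 0, 0], "angular": [0, 0, 0], "hand": 66}, {"linear": [0, 0, -0.4], "angular": [0, 0, 0], "hand": 66}, {"linear": [0, 0, -0.8], "angular": [0, 0, 0], "hand": 66}, {"linear": [0, 0, -0.9], "angular": [0, 0, 0], "hand": 66}, {"linear": [0, 0, -0.9], "angular": [0, 0, 0], "hand": 66}, {"linear": [0, 0, 0], "angular": [0, 0, 0], "hand": 66}]}}

```text
clock: 26.55
position: [0.6771, 0.0919, 0.19]
ee_rot: [-0.03, 1.0, -0.0, 0.005]
wrist_force: [0.3, -0.1, -0.5]
gripper_width: 0.746
```

```bash
python3 - <<'E'
from h import *
st=env.read_state();print(st['clock'],st['position'].round(4),move(.50,.411,.17,st))
E
```

```text
26.55 [0.6771 0.0919 0.19  ] [3.16 6.58 0.36]
```

Request:
{"api": "servo_tool", "payload": {"rows": [{"linear": [0.4, 0.82, 0], "angular": [0, 0, 0], "hand": 66}, {"linear": [0.4, 0.82, 0], "angular": [0, 0, 0], "hand": 66}, {"linear": [0.4, 0.82, 0], "angular": [0, 0, 0], "hand": 66}, {"linear": [0.4, 0.82, 0], "angular": [0, 0, 0], "hand": 66}, {"linear": [0.4, 0.82, 0], "angular": [0, 0, 0], "hand": 66}, {"linear": [0.4, 0.82, 0], "angular": [0, 0, 0], "hand": 66}, {"linear": [0.4, 0.82, 0.18], "angular": [0, 0, 0], "hand": 66}, {"linear": [0.38, 0.84, 0.18], "angular": [0, 0, 0], "hand": 66}, {"linear": [0, 0, 0], "angular": [0, 0, 0], "hand": 66}, {"linear": [0, 0, 0], "angular": [0, 0, 0], "hand": 66}]}}

```text
clock: 27.8
position: [0.4957, 0.4106, 0.1646]
ee_rot: [-0.03, 1.0, -0.0, -0.0]
wrist_force: [0.9, -0.7, 0.5]
gripper_width: 0.754
```

```bash
python3 - <<'E'
from h import *
im,c,st=shot("wrist","w12")
np.savez('w12.npz',pos=st['position'],rot=st['ee_rot'])
print(st['clock'],st['position'].round(4),proj(c,np.array([.4579,.4108,.048])),proj(c,np.array([.3899,.3091,.045])))
from m import white,greyd
for x in blobs(im,white,(200,100,330,240))[:2]: print(x[0],x[1],x[2],plane(c,x[1],.048))
print(move(.4579,.4108,.022,st))
E
```

```text
27.8 [0.4957 0.4106 0.1646] [258.49907089 138.61066785] [127.9110346   38.17163414]
2780 [259.28129496 139.85791367] [230 110  59  60] [0.45884629 0.41148266 0.048     ]
[0.75 0.05 2.85]
```

View pics/w12.png

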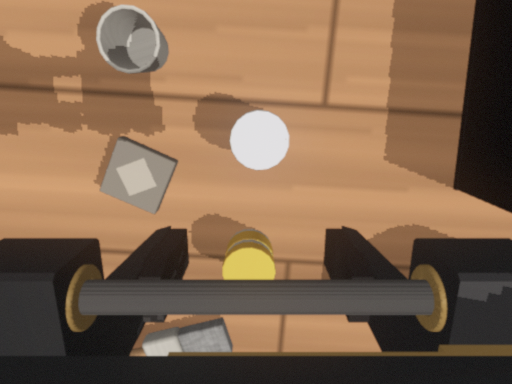

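White cap at (259,140) gives (0.459,0.4115), matching w1. The black box at the right needs a clearance check.

```bash
python3 - <<'E'
from m import *
W['w12']=wst('w12')
print(tri([ray(W['w1'],(424,195)),ray(W['w12'],(455,187))]))
E
```

```text
(array([ 0.50225345,  0.61998743, -0.02292057]), [0.0011904178857268678, 0.0011904178857269929])
```

Request:
{"api": "servo_tool", "payload": {"rows": [{"linear": [0.37, 0.03, 0], "angular": [0, 0, 0], "hand": 66}, {"linear": [0.36, 0.04, 0], "angular": [0, 0, 0], "hand": 66}, {"linear": [0, 0, 0.8], "angular": [0, 0, 0], "hand": 66}, {"linear": [0, 0, 0.8], "angular": [0, 0, 0], "hand": 66}, {"linear": [0, 0, 0.7], "angular": [0, 0, 0], "hand": 66}, {"linear": [0, 0, 0.35], "angular": [0, 0, 0], "hand": 66}, {"linear": [0, 0, 0.2], "angular": [0, 0, 0], "hand": 66}, {"linear": [0, 0, 0], "angular": [0, 0, 0], "hand": 66}, {"linear": [0, 0, 0], "angular": [0, 0, 0], "hand": 35}, {"linear": [0, 0, 0], "angular": [0, 0, 0], "hand": 35}, {"linear": [0, 0, 0], "angular": [0, 0, 0], "hand": 35}, {"linear": [0, 0, 0], "angular": [0, 0, 0], "hand": 35}, {"linear": [0, 0, 0], "angular": [0, 0, 0], "hand": 35}]}}

```text
clock: 29.48
position: [0.4598, 0.4127, 0.0234]
ee_rot: [-0.03, 1.0, 0.0, 0.001]
wrist_force: [-0.6, -0.2, 6.0]
gripper_width: 0.528
```

```bash
python3 - <<'E'
from h import *
st=env.read_state();print(st['clock'],st['position'].round(4),st['wrist_force'].round(1),move(.6852,-.0885,.16,st))
E
```

```text
29.475 [0.4598 0.4127 0.0234] [-0.6 -0.2  6. ] [ -3.91 -10.27  -2.73]
```

Request:
{"api": "servo_tool", "payload": {"rows": [{"linear": [0, 0, -0.6], "angular": [0, 0, 0], "hand": 35}, {"linear": [0, 0, -0.7], "angular": [0, 0, 0], "hand": 35}, {"linear": [0, 0, -0.8], "angular": [0, 0, 0], "hand": 35}, {"linear": [0, 0, -0.63], "angular": [0, 0, 0], "hand": 35}, {"linear": [-0.33, -0.86, 0], "angular": [0, 0, 0], "hand": 35}, {"linear": [-0.33, -0.86, 0], "angular": [0, 0, 0], "hand": 35}, {"linear": [-0.33, -0.86, 0], "angular": [0, 0, 0], "hand": 35}, {"linear": [-0.33, -0.86, 0], "angular": [0, 0, 0], "hand": 35}, {"linear": [-0.33, -0.86, 0], "angular": [0, 0, 0], "hand": 35}, {"linear": [-0.33, -0.86, 0], "angular": [0, 0, 0], "hand": 35}, {"linear": [-0.33, -0.86, 0], "angular": [0, 0, 0], "hand": 35}, {"linear": [-0.33, -0.85, 0], "angular": [0, 0, 0], "hand": 35}, {"linear": [-0.33, -0.85, 0], "angular": [0, 0, 0], "hand": 35}, {"linear": [-0.32, -0.85, 0], "angular": [0, 0, 0], "hand": 35}, {"linear": [-0.31, -0.85, 0], "angular": [0, 0, 0], "hand": 35}, {"linear": [-0.31, -0.85, 0], "angular": [0, 0, 0], "hand": 35}, {"linear": [0, 0, 0.8], "angular": [0, 0, 0], "hand": 35}, {"linear": [0, 0, 0.8], "angular": [0, 0, 0], "hand": 35}, {"linear": [0, 0, 0], "angular": [0, 0, 0], "hand": 35}, {"linear": [0, 0, 0], "angular": [0, 0, 0], "hand": 35}]}}

```text
clock: 31.98
position: [0.6853, -0.0888, 0.08]
ee_rot: [-0.03, 1.0, -0.0, 0.001]
wrist_force: [0.6, 0.1, -0.8]
gripper_width: 0.53
```

```bash
python3 - <<'E'
from h import *
im,c,st=shot("wrist","w13")
print(st['clock'],st['position'].round(4),st['wrist_force'].round(1),st['gripper_width'],move(.6852,-.0882,.0356,st))
E
```

```text
31.975 [ 0.6853 -0.0888  0.08  ] [ 0.6  0.1 -0.8] 0.5302711836734774 [0.   0.01 0.89]
```

View pics/w13.png

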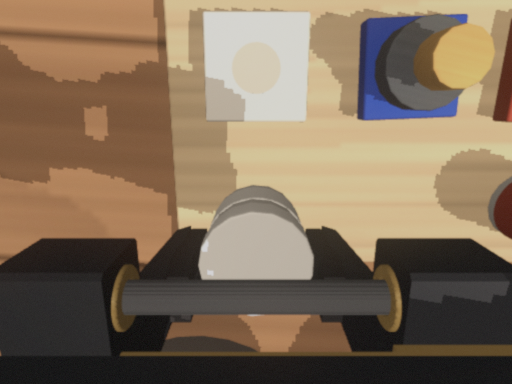

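The white jar (257,255) is in line with the white tile (256,67). Placing it.

Request:
{"api": "servo_tool", "payload": {"rows": [{"linear": [0, 0, 0.5], "angular": [0, 0, 0], "hand": 35}, {"linear": [0, 0, 0.22], "angular": [0, 0, 0], "hand": 35}, {"linear": [0, 0, 0.1], "angular": [0, 0, 0], "hand": 35}, {"linear": [0, 0, 0.05], "angular": [0, 0, 0], "hand": 35}, {"linear": [0, 0, 0.02], "angular": [0, 0, 0], "hand": 35}, {"linear": [0, 0, 0], "angular": [0, 0, 0], "hand": 35}, {"linear": [0, 0, 0], "angular": [0, 0, 0], "hand": 60}, {"linear": [0, 0, 0], "angular": [0, 0, 0], "hand": 66}, {"linear": [0, 0, 0], "angular": [0, 0, 0], "hand": 66}, {"linear": [0, 0, -0.4], "angular": [0, 0, 0], "hand": 66}, {"linear": [0, 0, -0.8], "angular": [0, 0, 0], "hand": 66}, {"linear": [0, 0, -0.9], "angular": [0, 0, 0], "hand": 66}, {"linear": [0, 0, -0.9], "angular": [0, 0, 0], "hand": 66}, {"linear": [0, 0, 0], "angular": [0, 0, 0], "hand": 66}]}}

```text
clock: 33.78
position: [0.6878, -0.0897, 0.1916]
ee_rot: [-0.03, 1.0, -0.002, 0.005]
wrist_force: [-0.0, -0.4, 0.1]
gripper_width: 0.747
```

```bash
python3 - <<'E'
from h import *
st=env.read_state();print(st['clock'],st['position'].round(4),move(.44,.309,.17,st))
E
```

```text
33.775 [ 0.6878 -0.0897  0.1916] [4.48 8.26 0.35]
```

Request:
{"api": "servo_tool", "payload": {"rows": [{"linear": [0.45, 0.83, 0], "angular": [0, 0, 0], "hand": 66}, {"linear": [0.45, 0.83, 0], "angular": [0, 0, 0], "hand": 66}, {"linear": [0.45, 0.83, 0], "angular": [0, 0, 0], "hand": 66}, {"linear": [0.45, 0.83, 0], "angular": [0, 0, 0], "hand": 66}, {"linear": [0.45, 0.83, 0], "angular": [0, 0, 0], "hand": 66}, {"linear": [0.45, 0.83, 0], "angular": [0, 0, 0], "hand": 66}, {"linear": [0.45, 0.83, 0], "angular": [0, 0, 0], "hand": 66}, {"linear": [0.45, 0.83, 0], "angular": [0, 0, 0], "hand": 66}, {"linear": [0.45, 0.83, 0.18], "angular": [0, 0, 0], "hand": 66}, {"linear": [0.43, 0.79, 0.18], "angular": [0, 0, 0], "hand": 66}, {"linear": [0, 0, 0], "angular": [0, 0, 0], "hand": 66}, {"linear": [0, 0, 0], "angular": [0, 0, 0], "hand": 66}]}}

```text
clock: 35.28
position: [0.4367, 0.3099, 0.1663]
ee_rot: [-0.03, 1.0, -0.0, 0.0]
wrist_force: [-0.1, -0.3, -0.1]
gripper_width: 0.749
```

```bash
python3 - <<'E'
from h import *
im,c,st=shot("wrist","w14")
np.savez('w14.npz',pos=st['position'],rot=st['ee_rot'])
print(st['clock'],st['position'].round(4),proj(c,np.array([.3899,.3091,.045])),move(.3899,.3091,.016,st))
cv2.imwrite('pics/w14c.png',cv2.resize(im[60:230,170:350,::-1],None,fx=3.4,fy=3.4))
E
```

```text
35.275 [0.4367 0.3099 0.1663] [257.83477109 126.48382128] [0.94 0.04 3.01]
```

View pics/w14c.png

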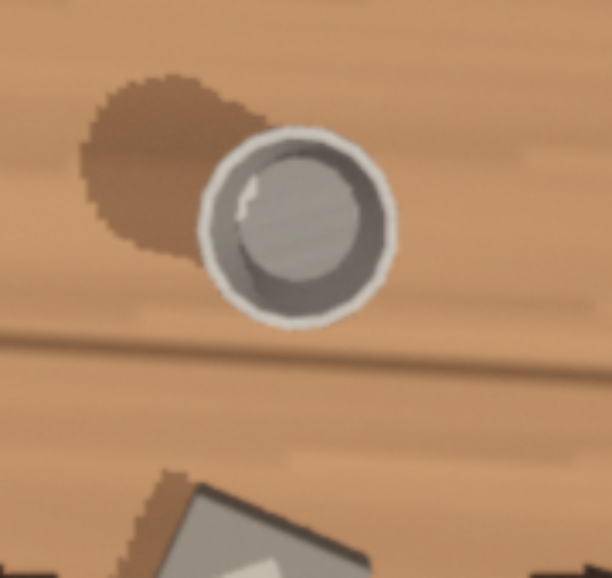

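Cup rim centre at (257.6,127) against (257.8,126.5) predicted. Grasping it.

Request:
{"api": "servo_tool", "payload": {"rows": [{"linear": [0.47, 0.02, 0], "angular": [0, 0, 0], "hand": 66}, {"linear": [0.47, 0.02, 0], "angular": [0, 0, 0], "hand": 66}, {"linear": [0, 0, 0.8], "angular": [0, 0, 0], "hand": 66}, {"linear": [0, 0, 0.8], "angular": [0, 0, 0], "hand": 66}, {"linear": [0, 0, 0.8], "angular": [0, 0, 0], "hand": 66}, {"linear": [0, 0, 0.37], "angular": [0, 0, 0], "hand": 66}, {"linear": [0, 0, 0.2], "angular": [0, 0, 0], "hand": 66}, {"linear": [0, 0, 0], "angular": [0, 0, 0], "hand": 66}, {"linear": [0, 0, 0], "angular": [0, 0, 0], "hand": 30}, {"linear": [0, 0, 0], "angular": [0, 0, 0], "hand": 30}, {"linear": [0, 0, 0], "angular": [0, 0, 0], "hand": 30}, {"linear": [0, 0, 0], "angular": [0, 0, 0], "hand": 30}, {"linear": [0, 0, 0], "angular": [0, 0, 0], "hand": 30}]}}

```text
clock: 36.95
position: [0.3902, 0.3098, 0.0186]
ee_rot: [-0.03, 1.0, 0.0, 0.001]
wrist_force: [-1.2, -2.0, 6.2]
gripper_width: 0.502
```

```bash
python3 - <<'E'
from h import *
st=env.read_state();print(st['clock'],st['position'].round(4),st['wrist_force'].round(1),move(.5132,-.0083,.10,st))
E
```

```text
36.95 [0.3902 0.3098 0.0186] [-1.2 -2.   6.2] [-2.08 -6.5  -1.63]
```

Request:
{"api": "servo_tool", "payload": {"rows": [{"linear": [0, 0, -0.4], "angular": [0, 0, 0], "hand": 30}, {"linear": [0, 0, -0.6], "angular": [0, 0, 0], "hand": 30}, {"linear": [0, 0, -0.63], "angular": [0, 0, 0], "hand": 30}, {"linear": [-0.23, -0.72, 0], "angular": [0, 0, 0], "hand": 30}, {"linear": [-0.23, -0.72, 0], "angular": [0, 0, 0], "hand": 30}, {"linear": [-0.23, -0.72, 0], "angular": [0, 0, 0], "hand": 30}, {"linear": [-0.23, -0.72, 0], "angular": [0, 0, 0], "hand": 30}, {"linear": [-0.23, -0.72, 0], "angular": [0, 0, 0], "hand": 30}, {"linear": [-0.23, -0.72, 0], "angular": [0, 0, 0], "hand": 30}, {"linear": [-0.23, -0.72, 0], "angular": [0, 0, 0], "hand": 30}, {"linear": [-0.23, -0.73, 0], "angular": [0, 0, 0], "hand": 30}, {"linear": [-0.24, -0.73, 0], "angular": [0, 0, 0], "hand": 30}, {"linear": [0, 0, 0.6], "angular": [0, 0, 0], "hand": 30}, {"linear": [0, 0, 0.2], "angular": [0, 0, 0], "hand": 30}, {"linear": [0, 0, 0], "angular": [0, 0, 0], "hand": 30}, {"linear": [0, 0, 0], "angular": [0, 0, 0], "hand": 30}]}}

```text
clock: 38.95
position: [0.5129, -0.0084, 0.0599]
ee_rot: [-0.03, 1.0, -0.0, 0.0]
wrist_force: [-0.6, 0.4, -1.3]
gripper_width: 0.503
```

```bash
python3 - <<'E'
from h import *
im,c,st=shot("side","d15");w,_,_=shot("wrist","w15")
print(st['clock'],st['position'].round(4),st['gripper_width'],move(.5132,-.0083,.031,st))
cv2.imwrite('pics/d15c.png',np.vstack([cv2.resize(im[160:260,150:300,::-1],None,fx=3.4,fy=3.4),w[::-1][::-1][120:340,:510,::-1]]))
E
```

```text
38.95 [ 0.5129 -0.0084  0.0599] 0.503234839203387 [-0.01  0.    0.58]
```

View pics/d15c.png

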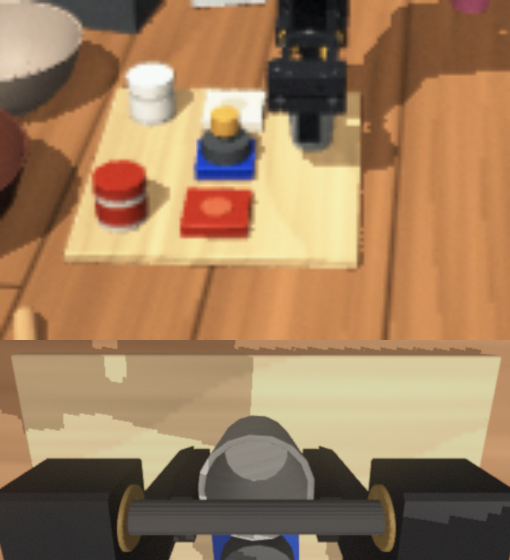

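The cup is held upright over the front half of the board, in line with the blue tile. Placing it, then retreating to look.

Request:
{"api": "servo_tool", "payload": {"rows": [{"linear": [0, 0, 0.35], "angular": [0, 0, 0], "hand": 30}, {"linear": [0, 0, 0.13], "angular": [0, 0, 0], "hand": 30}, {"linear": [0, 0, 0.06], "angular": [0, 0, 0], "hand": 30}, {"linear": [0, 0, 0.04], "angular": [0, 0, 0], "hand": 30}, {"linear": [0, 0, 0.01], "angular": [0, 0, 0], "hand": 30}, {"linear": [0, 0, 0], "angular": [0, 0, 0], "hand": 30}, {"linear": [0, 0, 0], "angular": [0, 0, 0], "hand": 55}, {"linear": [0, 0, 0], "angular": [0, 0, 0], "hand": 66}, {"linear": [0, 0, 0], "angular": [0, 0, 0], "hand": 66}, {"linear": [0, 0, -0.4], "angular": [0, 0, 0], "hand": 66}, {"linear": [0, 0, -0.8], "angular": [0, 0, 0], "hand": 66}, {"linear": [0, 0, -0.9], "angular": [0, 0, 0], "hand": 66}, {"linear": [0, 0, -0.9], "angular": [0, 0, 0], "hand": 66}, {"linear": [-0.8, 0, -0.9], "angular": [0, 0, 0], "hand": 66}, {"linear": [-0.8, 0, -0.9], "angular": [0, 0, 0], "hand": 66}, {"linear": [-0.8, 0, 0], "angular": [0, 0, 0], "hand": 66}, {"linear": [-0.6, 0, 0], "angular": [0, 0, 0], "hand": 66}, {"linear": [0, 0, 0], "angular": [0, 0, 0], "hand": 66}, {"linear": [0, 0, 0], "angular": [0, 0, 0], "hand": 66}]}}

```text
clock: 41.42
position: [0.6615, 0.0001, 0.269]
ee_rot: [-0.03, 1.0, 0.0, -0.001]
wrist_force: [0.1, -1.1, 0.7]
gripper_width: 0.752
```

```bash
python3 - <<'E'
from h import *
im,c,st=shot("wrist","w16")
np.savez('w16.npz',pos=st['position'],rot=st['ee_rot'])
print(st['clock'],st['position'].round(4))
for n,p in dict(red=(.6744,.091,.06),white=(.6852,-.088,.06),cup=(.5132,-.0083,.057),knob=(.5958,-.0029,.072)).items(): print(n,proj(c,np.array(p)).round(1))
E
```

```text
41.425 [6.615e-01 1.000e-04 2.690e-01]
red [336.2 180.8]
white [175.  180.9]
cup [255.7  15.8]
knob [256.2 102.5]
```

View pics/w16.png

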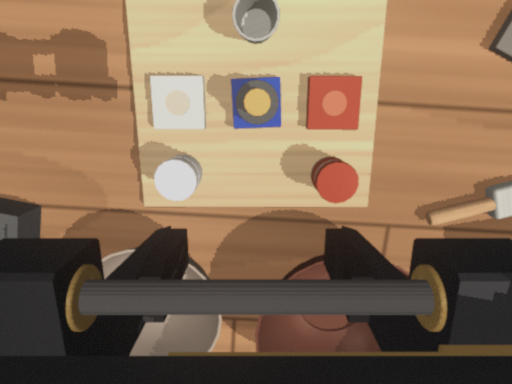

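All four sit where predicted: red cap (337,181), white cap (176,180), knob (257,102), cup (256,16). A final measurement, including the grey tile and yellow jar, follows.

```bash
python3 - <<'E'
from m import *
W['w16']=wst('w16');I['w16']=ld('w16');c=W['w16']
P={}
for k,f,r,z in(('blue',blue,(220,70,290,135),.026),('redt',red,(300,70,368,135),.026),('whit',white,(145,70,212,135),.026)):
    P[k]=rect('w16',f,r,z)[1]
for k,f,r,z in(('rj',red,(310,150,365,206),.06),('wj',white,(150,150,205,206),.06),('wt',brass,(240,85,275,120),.072),('cup',greyd,(225,0,290,45),.057)):
    b=blobs(I['w16'],f,r)[0]; P[k]=plane(c,b[1],z)[:2]
a=.0595;B=np.array([[np.cos(a),np.sin(a)],[-np.sin(a),np.cos(a)]]); o=(P['redt']+P['whit'])/2
for k in P: print(k,P[k].round(4),(B@(P[k]-o)*1000).round(1))
s0=ld('scene0');s1,_,_=shot('scene','s16');d1,_,_=shot('side','d16')
d0=ld('side0')
yl=lambda h,s,v:(h>22)&(h<30)&(s>180)&(v>150); g=lambda h,s,v:(s<70)&(v>60)
for n,A,Bm,ry,rg in(('scene',s0,s1,(410,270,440,302),(364,234,398,264)),('side',d0,d1,(185,282,212,316),(218,262,250,290))):
    for f,r in((yl,ry),(g,rg)): print(n,blobs(A,f,r)[0][1].round(1),blobs(Bm,f,r)[0][1].round(1))
cv2.imwrite('pics/d16c.png',cv2.resize(d1[150:320,150:300,::-1],None,fx=3.5,fy=3.5))
E
```

```text
blue [ 0.5963 -0.0029] [0.2 0.9]
redt [0.5905 0.0856] [-0.3 89.6]
whit [ 0.6017 -0.0933] [  0.3 -89.6]
rj [0.6749 0.0909] [84.3 89.9]
wj [ 0.6842 -0.088 ] [ 83.  -89.2]
wt [ 0.5946 -0.0125] [-2.  -8.6]
cup [ 0.5183 -0.003 ] [-77.6   5.5]
scene [424.6 281.9] [424.6 281.7]
scene [382.  249.4] [382.  249.4]
side [197.4 292.8] [197.4 292.8]
side [233.1 274.9] [233.1 274.9]
```

View pics/d16c.png

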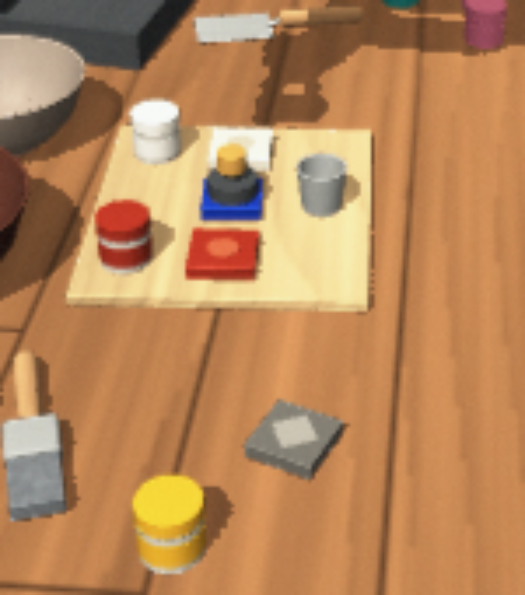

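The weight's −8.6 mm disagrees with w9. The brass mask may be catching the yellow board or the brass edge, so I'm rechecking it and the cup rim.

```bash
python3 - <<'E'
from m import *
W['w16']=wst('w16');I['w16']=ld('w16');c=W['w16'];im=I['w16']
for x in blobs(im,brass,(240,85,275,120),5): print('brass',x[0],x[1].round(1),x[2])
for x in blobs(im,lambda h,s,v:(h>14)&(h<28)&(s>140)&(v>110),(242,87,273,117),5): print('brass2',x[0],x[1].round(1),x[2],plane(c,x[1],.072).round(4))
b=blobs(im,greyd,(225,0,290,45))[0];cs,_=cv2.findContours(b[3].astype(np.uint8),0,1);print(b[2])
u,r=cv2.minEnclosingCircle(max(cs,key=cv2.contourArea));print(u,r,plane(c,u,.057).round(4))
cv2.imwrite('pics/w16c.png',cv2.resize(im[0:140,210:310,::-1],None,fx=4,fy=4,interpolation=0))
E
```

```text
brass 36 [246.7 100.7] [244  90   9  24]
[225   0  65  45]
(257.0, 22.0) 38.83307647705078 [ 0.5187 -0.0067  0.057 ]
```

View pics/w16c.png

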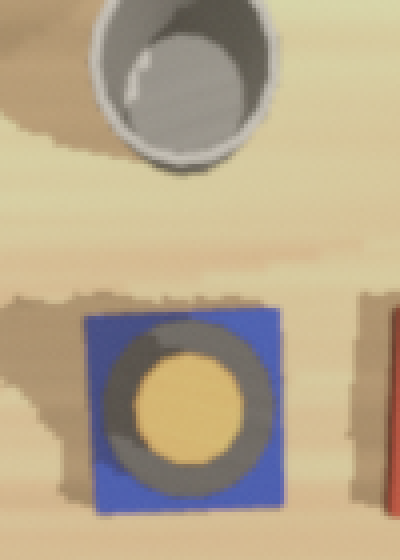

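The mask was at fault: it caught only a sliver at the edge (and board pixels for the cup). In the crop the knob centre is (257,102) against (256,102.5) predicted. The cup rim centre is about (256,18) against (256,16), roughly 81 mm from blue. Handing in.

```bash
python3 -c "
from plant import env
s=env.read_state();print(s['clock'],s['position'],s['wrist_force']);print(env.finish_job())"
```

```text
41.575 [6.61520468e-01 3.58090237e-05 2.69924388e-01] [-0.51627255 -0.19890188  0.61713885]
the job is handed in; nothing more can be done
None
```

The colour trial is set out and handed in at 41.6 s of the 136 s allowed. My last checks put every piece within the stated limits, and the arm was clear above the board at hand-in. No verdict is reported, so these are my own measurements.

| Piece | Last measurement | Limit |
|---|---|---|
| Blue tile | about 1 mm from midway, about 2° (0.04 rad) off square | 12 mm, 0.17 rad |
| Press weight | about 1 mm off the blue tile's centre | 12 mm |
| Red jar | 84 mm behind its tile, under 1 mm sideways | 68–100 mm, 15 mm |
| White jar | 83 mm behind its tile, under 1 mm sideways | 68–100 mm, 15 mm |
| Cup | about 81 mm in front of the blue tile, about 1 mm off the centre line | 66–100 mm, 18 mm |
| Grey tile, yellow jar | moved no more than 0.2 px in either fixed camera | 20 mm |

- **Masks that failed:** in the last picture the colour masks for the knob and the cup went wrong. The knob read 8.6 mm off to one side because the mask caught only its edge, and the cup mask took in part of the board. I read both by eye from an enlarged crop instead, and those readings agreed with where I had placed them.
- **Heights:** triangulating between wrist views was rough, with errors up to about 20 mm, because the views were too close together. I therefore worked from the heights in the text. The same points seen from different camera heights agreed with those to about 4 mm, and the grasps and releases went as those heights predicted.

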